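Case the plunger rods with their bevelled ends alike

TASK

The washed steel plunger rods must go back into their case. Lift the case's clear cover fully open and leave it open while you work; for every rod, feel in the feeler block's bore which end is bevelled (it goes clearly deeper than the square end) and lay the rod in a cradle of its own in the case with its bevelled end toward the cover's hinge. When all the rods lie so, lower the cover gently until it is fully shut, without letting it slam, and leave the timer, the jar and the slide carton alone.

Things in the scene. Friction and masses are not known exactly. Their poses are not given: they have to be found in the camera images.
- case: fixed white rod case, 152 mm along its x, 208 mm along its y, walls 40 mm high and 4 mm thick, floor 5 mm. Origin at the centre of its underside; +x points to the cover's hinge side. It holds four cradles, at y = -63, -21, +21, +63 mm (cradle_1 to cradle_4), for rods lying along its x
- cradle_1 (a point): cradle 1 of the case: where the middle of a rod rests (rod axis along the case's x, 27 mm above the case's underside, within about 8 mm of x = 0). The cradle is a pair of grey 45 degree V notches, 10 mm long, centred 34 mm to either side of this point along the case's x, tops 31 mm up; they carry the round shanks, and the square grip hangs between them
- cradle_2 (a point): cradle 2 of the case: where the middle of a rod rests (rod axis along the case's x, 27 mm above the case's underside, within about 8 mm of x = 0). The cradle is a pair of grey 45 degree V notches, 10 mm long, centred 34 mm to either side of this point along the case's x, tops 31 mm up; they carry the round shanks, and the square grip hangs between them
- cradle_3 (a point): cradle 3 of the case: where the middle of a rod rests (rod axis along the case's x, 27 mm above the case's underside, within about 8 mm of x = 0). The cradle is a pair of grey 45 degree V notches, 10 mm long, centred 34 mm to either side of this point along the case's x, tops 31 mm up; they carry the round shanks, and the square grip hangs between them
- cradle_4 (a point): cradle 4 of the case: where the middle of a rod rests (rod axis along the case's x, 27 mm above the case's underside, within about 8 mm of x = 0). The cradle is a pair of grey 45 degree V notches, 10 mm long, centred 34 mm to either side of this point along the case's x, tops 31 mm up; they carry the round shanks, and the square grip hangs between them
- cover (a joint): hinge angle of the clear cover, rad: 0 shut, growing as it lifts, 1.75 fully open (stop just past upright). Friction hinge: it stays at whatever angle it is left; about 2.5 N at the tab moves it. May start slightly ajar. The cover is 152 x 208 mm and 4 mm thick
- case_hinge (a point): middle of the cover's hinge axis, fixed on the case at x = +76 mm, y = 0, z = 40 mm in the case frame; the axis runs along the case's y, and a positive angle lifts the side of the cover away from it
- cover_tab (a point): grip point on the cover's tab, moving with the cover, 178 mm from the hinge axis. The tab is a grey tongue 20 mm wide (along the case's y), 9 mm thick, standing out 38 mm beyond the cover's edge opposite the hinge, in line with the cover; the point is 26 mm beyond that edge, at mid-width and mid-thickness. Shut, it is 44.5 mm above the table
- feeler: fixed aluminium feeler block, 50 mm wide along its y, 60 mm along its x, 70 mm high, on a dark foot plate 70 x 80 x 8 mm. Origin at the centre of its underside; its bore runs level along its x (see bore_mouth)
- bore_mouth (a point): centre of the bore's mouth, 45 mm above the table, in the block's face at x = -30 mm; one enters moving along the block's +x. The bore is 15.5 mm wide for 16 mm, then narrows to a 10 mm neck: a square rod end stops at 16 mm depth, a bevelled end goes 5 to 9 mm deeper before it wedges lightly in the neck
- rod_1: loose steel plunger rod, 120 mm, may be absent. Origin at its middle, x along it. Middle: square grip 16 x 16 mm, 36 mm long; each side of it a round 12 mm shank, 42 mm. One end is cut square; the other is bevelled, tapering to 4 mm over the last 12 mm. Which of +x, -x is bevelled differs from rod to rod and is not known. Lies on the table at first, origin 8 mm up; about 0.12 kg
- rod_2: loose steel plunger rod, 120 mm, may be absent. Origin at its middle, x along it. Middle: square grip 16 x 16 mm, 36 mm long; each side of it a round 12 mm shank, 42 mm. One end is cut square; the other is bevelled, tapering to 4 mm over the last 12 mm. Which of +x, -x is bevelled differs from rod to rod and is not known. Lies on the table at first, origin 8 mm up; about 0.12 kg
- rod_3: loose steel plunger rod, 120 mm, may be absent. Origin at its middle, x along it. Middle: square grip 16 x 16 mm, 36 mm long; each side of it a round 12 mm shank, 42 mm. One end is cut square; the other is bevelled, tapering to 4 mm over the last 12 mm. Which of +x, -x is bevelled differs from rod to rod and is not known. Lies on the table at first, origin 8 mm up; about 0.12 kg
- rod_4: loose steel plunger rod, 120 mm, may be absent. Origin at its middle, x along it. Middle: square grip 16 x 16 mm, 36 mm long; each side of it a round 12 mm shank, 42 mm. One end is cut square; the other is bevelled, tapering to 4 mm over the last 12 mm. Which of +x, -x is bevelled differs from rod to rod and is not known. Lies on the table at first, origin 8 mm up; about 0.12 kg
- rod_5: loose steel plunger rod, 120 mm, may be absent. Origin at its middle, x along it. Middle: square grip 16 x 16 mm, 36 mm long; each side of it a round 12 mm shank, 42 mm. One end is cut square; the other is bevelled, tapering to 4 mm over the last 12 mm. Which of +x, -x is bevelled differs from rod to rod and is not known. Lies on the table at first, origin 8 mm up; about 0.12 kg
- rod_6: loose steel plunger rod, 120 mm, may be absent. Origin at its middle, x along it. Middle: square grip 16 x 16 mm, 36 mm long; each side of it a round 12 mm shank, 42 mm. One end is cut square; the other is bevelled, tapering to 4 mm over the last 12 mm. Which of +x, -x is bevelled differs from rod to rod and is not known. Lies on the table at first, origin 8 mm up; about 0.12 kg
- timer: bench timer, 62 x 66 x 18 mm, bystander; origin under its centre
- jar: reagent jar with screw cap, 43 mm wide, 72 mm high, bystander; origin under its centre
- slides: small slide carton, 55 x 85 x 32 mm, bystander; origin under its centre
There are look-alikes about, which are no part of the job. What is shaped like the rod_4 but purple is not meant.

How it is judged (in metres and radians):
On the way, in this order (a step that is already met when the one before it is completed fails the run):
1. the cover is lifted fully open (past 1.4 rad) (value of joint cover above 1.4 rad), for 0.2 s.
2. every rod lies in a cradle, bevelled end toward the hinge, with the cover still open (x of each of rod_1_bevel, rod_2_bevel, rod_3_bevel, rod_4_bevel, rod_5_bevel, rod_6_bevel in the frame of case above 0.03 m and angle between the x axis of each of rod_1, rod_2, rod_3, rod_4, rod_5, rod_6 and the x axis of case, either way round below 0.12 rad and linear speed of each of rod_1, rod_2, rod_3, rod_4, rod_5, rod_6 below 0.03 m/s and x of rod_1 in the frame of case between -0.014 and 0.014 m and y of rod_1 in the frame of case between -0.085 and 0.085 m and z of rod_1 in the frame of case between 0.02 and 0.034 m and x of rod_2 in the frame of case between -0.014 and 0.014 m and y of rod_2 in the frame of case between -0.085 and 0.085 m and z of rod_2 in the frame of case between 0.02 and 0.034 m and x of rod_3 in the frame of case between -0.014 and 0.014 m and y of rod_3 in the frame of case between -0.085 and 0.085 m and z of rod_3 in the frame of case between 0.02 and 0.034 m and x of rod_4 in the frame of case between -0.014 and 0.014 m and y of rod_4 in the frame of case between -0.085 and 0.085 m and z of rod_4 in the frame of case between 0.02 and 0.034 m and x of rod_5 in the frame of case between -0.014 and 0.014 m and y of rod_5 in the frame of case between -0.085 and 0.085 m and z of rod_5 in the frame of case between 0.02 and 0.034 m and x of rod_6 in the frame of case between -0.014 and 0.014 m and y of rod_6 in the frame of case between -0.085 and 0.085 m and z of rod_6 in the frame of case between 0.02 and 0.034 m and value of joint cover above 1.2 rad), for 0.2 s.
At the end, for the whole second after the job is handed in: Every rod that is present rests in a cradle of the case: middle within 14 mm of the case's mid-line and at cradle height (20 to 34 mm up), parallel to the case's x within 0.12 rad, bevelled end toward the hinge, at rest; and the cover is shut (angle under 0.04 rad) (x of each of rod_1_bevel, rod_2_bevel, rod_3_bevel, rod_4_bevel, rod_5_bevel, rod_6_bevel in the frame of case above 0.03 m and angle between the x axis of each of rod_1, rod_2, rod_3, rod_4, rod_5, rod_6 and the x axis of case, either way round below 0.12 rad and linear speed of each of rod_1, rod_2, rod_3, rod_4, rod_5, rod_6 below 0.03 m/s and x of rod_1 in the frame of case between -0.014 and 0.014 m and y of rod_1 in the frame of case between -0.085 and 0.085 m and z of rod_1 in the frame of case between 0.02 and 0.034 m and x of rod_2 in the frame of case between -0.014 and 0.014 m and y of rod_2 in the frame of case between -0.085 and 0.085 m and z of rod_2 in the frame of case between 0.02 and 0.034 m and x of rod_3 in the frame of case between -0.014 and 0.014 m and y of rod_3 in the frame of case between -0.085 and 0.085 m and z of rod_3 in the frame of case between 0.02 and 0.034 m and x of rod_4 in the frame of case between -0.014 and 0.014 m and y of rod_4 in the frame of case between -0.085 and 0.085 m and z of rod_4 in the frame of case between 0.02 and 0.034 m and x of rod_5 in the frame of case between -0.014 and 0.014 m and y of rod_5 in the frame of case between -0.085 and 0.085 m and z of rod_5 in the frame of case between 0.02 and 0.034 m and x of rod_6 in the frame of case between -0.014 and 0.014 m and y of rod_6 in the frame of case between -0.085 and 0.085 m and z of rod_6 in the frame of case between 0.02 and 0.034 m and value of joint cover below 0.04 rad); the robot touches nothing.
It fails at once if the cover slams: it comes down faster than 1 rad/s in its last 0.12 rad (value of joint cover below 0.12 rad and velocity of joint cover below -1 rad/s).
It fails at once if a bystander (timer, jar, slide carton) is shifted by more than 30 mm (distance of any of timer, jar, slides from where it was at the start of the episode above 0.03 m).
Of rod_1, rod_2, rod_3, rod_4, rod_5, rod_6 only 2 to 4 are there at a start; the rules pass over those that are not, and their reading is None.
At some moment in a run one of rod_1, rod_2, rod_3, rod_4, rod_5, rod_6 may be knocked a few centimetres aside while the robot is not near it.
Once in a run the grip may slacken for a moment while it holds something.
It also fails if it takes over 210 s, if anything falls off the work surface, if the arm or the gripper's body presses on something with over 40 N, if the wrist force passes 120 N, or if a joint passes its speed limit or range.

ROBOT

A 7-joint arm with a two-finger parallel gripper is mounted at the origin on a cart in front of the work surface, level with it; the furniture and walls round the work are solid. World frame = base frame: x ahead of the robot, y to its left, z up, the work surface at z = 0. Lengths are in m, angles in degrees, forces in N, time in s.
With the tool pointing down it reaches from about 0.4 to 0.75 m from the base axis. Payload 19.5 kg.
Tool frame: the origin (TCP) lies midway between the tips of the shut fingers; the grasp point (between the pads) lies 19 mm behind it; z points along the fingers, y is the line along which they close (so a half turn about z gives the same grasp; the last joint's range is limited). The gripper opens to 85 mm and grips with 20 to 120 N. Pads are 22 mm wide; open, the fingers measure 114 mm over their backs; the gripper's body (76 mm by 85 mm) begins 54 mm behind the grasp point. The pads swing forward as they close: fully open they stand 13 mm farther back than shut.
Start: joints at [-76.702, 40.479, -1.581, 85.061, 1.261, 54.483, -4.326], TCP at [0.155, 0.554, 0.231] pointing down, gripper open.
Joint ranges: [-155.06, 155.06], [-18.47, 123.98], [-90, 86.84], [0, 140.48], [-83.41, 263.41], [0, 116], [-161.91, 161.91]. Speed limits (degrees/s): [108.29, 108.29, 147.25, 147.25, 172.46, 172.46, 172.46].

INTERFACE

Orientations are given as a 3x3 rotation matrix whose columns are the frame's x, y, z axes.
In Python, from cell import status, cams, order gives the robot as it stands.
- The arm moves only by the tool send_rows, never from a script. Its argument "plan" is text: rows parted by semicolons, each of 5 numbers parted by spaces: the closure, from 0 (fully open) to 1 (shut), then the shift along the tool's x, y, z in cm, then the turn about the tool's z in degrees. A call has 1 to 12 rows; each row is the pose to reach, as a shift and turn from the pose commanded when the call began, along the tool's axes at that moment; what a row does not reach only later rows make up. A row lasts 1/10 s, in which the tool goes at most 50 mm and 8.59 degrees, less where a joint would pass 70% of its speed; a pose out of reach is approached as far as the arm can. A call with a gripper value outside its range is refused whole. The fingers move at their own pace and stop on an object; "newtons" is the grip in N (left out, the last holds). Time passes only in rows, so rows that repeat a pose let the fingers close. It gives the time, the measured TCP pose, the force, the opening and the grip force at its end, in the units of the state.
- status.get_state(): the state, without advancing time (a new reading comes with each control period).
- cams.read_camera(name): name is "side" or "top"; returns (picture, depth): 480x640x3 uint8, red, green, blue; 480x640 float32, m along the optical axis (not along the pixel's ray), 0 where there is no reading.
- cams.camera_info(name): a dict with "fx", "fy", "cx", "cy" (pixels), "k1" (the pictures are not rectified: a ray, as slopes to the right and down, at radius r is drawn at 1 + k1 r^2 times it, then the intrinsics apply), "R" (3x3) and "t" (3): a world point X has camera coordinates R X + t. Camera axes: x right, y down, z forward; pixel columns grow to the right and rows downward; lengths in m; the calibration is good to about 2 mm. A picture is of the moment at which its call begins. camera_info takes no time and is no camera call.
- order.job_done(): hands the job in; it is judged then, once.
The state is a dict: "time_s": time; "qpos": joint angles; "dq": joint speeds; "tau": joint torques, N m; "ee_pos": TCP position; "tcp_rot": TCP orientation; "force": force on the tool from outside, world axes, zero at the start; "torque": the same for the moment, N m; "width": finger opening in m; "finger_force": force on a finger pad.
Only numpy, scipy, OpenCV 4.12 (cv2) and the standard library are available. Lean on these libraries where they do the work, as an engineer would, in place of code of your own. Each camera call takes 0.05 s, during which the arm holds its last target. There are 200 camera calls.

## Working session

There is one attempt and no reset: what is moved stays moved. The work goes in short steps, Python scripts to look and compute and a tool call to move; the robot and the scene stay as the last step left them, time stands still between calls to the robot, and variables do not carry over. Pictures are saved under pics/ and viewed, at most 14 in all, crops included, and the job is handed in when it is done.

Besides the shell and the picture viewer there is one more tool, called as name(argument=value, ...) on one line, values as JSON. send_rows: Moves the arm, as the interface text tells. Its arguments: {"type":"object","properties":{"plan":{"type":"string"},"newtons":{"type":"number"}},"required":["plan"]}

```bash
mkdir -p pics; cat > h.py <<'E'
import numpy as np, cv2
from cell import status, cams, order
def grab(n):
    im,d=cams.read_camera(n); return im,d,cams.camera_info(n)
def rays(ci,uv):
    uv=np.asarray(uv,float).reshape(-1,1,2)
    K=np.array([[ci['fx'],0,ci['cx']],[0,ci['fy'],ci['cy']],[0,0,1.]])
    p=cv2.undistortPoints(uv,K,np.array([ci['k1'],0,0,0.])).reshape(-1,2)
    return np.c_[p,np.ones(len(p))]
def at_z(ci,uv,z):   # pixel -> world on plane z
    R=np.array(ci['R']);t=np.array(ci['t']);c=-R.T@t
    d=rays(ci,uv)@R
    return c+d*((z-c[2])/d[:,2])[:,None]
def cloud(ci,d):
    v,u=np.mgrid[0:480,0:640]
    r=rays(ci,np.c_[u.ravel(),v.ravel()])*d.reshape(-1,1)
    X=(r-np.array(ci['t']))@np.array(ci['R'])
    return X.reshape(480,640,3)
def proj(ci,X):
    X=np.atleast_2d(X)
    K=np.array([[ci['fx'],0,ci['cx']],[0,ci['fy'],ci['cy']],[0,0,1.]])
    return cv2.projectPoints(X.astype(float),cv2.Rodrigues(np.array(ci['R'],float))[0],np.array(ci['t'],float),K,np.array([ci['k1'],0,0,0.]))[0].reshape(-1,2)
def save(n,im): cv2.imwrite('pics/'+n,im[:,:,::-1])
def st():
    s=status.get_state(); print({k:np.round(np.array(s[k]),4).tolist() for k in ['time_s','qpos','ee_pos','tcp_rot','force','width','finger_force']}); return s
E
python3 - <<'E'
from h import *
for n in ['top','side']:
    im,d,ci=grab(n); save(n+'0.png',im); np.savez('/tmp/'+n+'0.npz',im=im,d=d); print(n,{k:np.round(np.array(v),3).tolist() for k,v in ci.items()})
st()
E
```

```text
top {'fx': 620.147, 'fy': 620.147, 'cx': 323.801, 'cy': 237.846, 'k1': -0.09, 'R': [[-0.007, -1.0, 0.006], [-0.991, 0.006, -0.137], [0.137, -0.007, -0.991]], 't': [-0.076, 0.581, 1.334]}
side {'fx': 555.436, 'fy': 555.436, 'cx': 312.956, 'cy': 234.617, 'k1': -0.15, 'R': [[0.845, -0.535, -0.01], [-0.286, -0.435, -0.854], [0.452, 0.724, -0.52]], 't': [-0.504, 0.195, 1.136]}
{'time_s': 0.1, 'qpos': [-76.701, 40.5089, -1.5833, 85.0787, 1.2613, 54.4834, -4.3279], 'ee_pos': [0.1554, 0.5534, 0.2309], 'tcp_rot': [[-0.9627, 0.2704, -0.0002], [0.2704, 0.9627, -0.0009], [-0.0, -0.0009, -1.0]], 'force': [0.3476, -0.0693, 1.223], 'width': 0.0849, 'finger_force': 0.0}
```

View pics/top0.png

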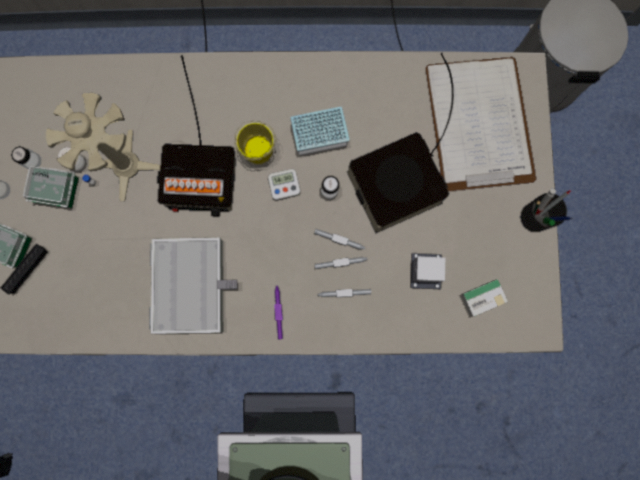

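View pics/side0.png

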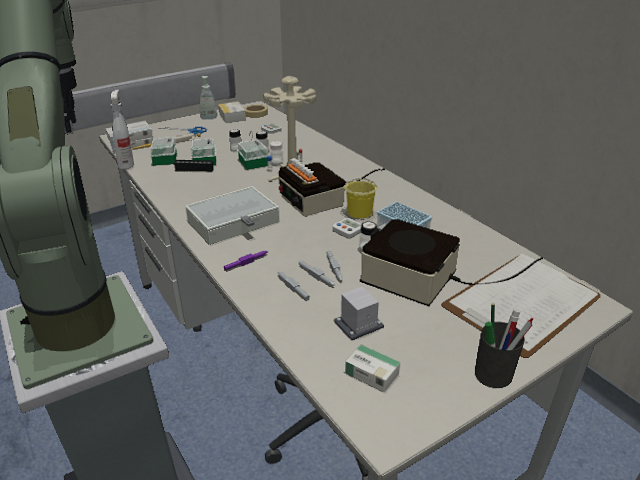

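Top view: case at (150–222, 238–333), tab at (228,285) on its right, so the hinge is on the left, along world +y. Silver rods at (338,240), (341,263), (345,293). The purple one at (279,312) is the look-alike. Feeler at (429,270), carton (484,297), timer (284,185), jar (330,187).

```bash
cat > m.py <<'E'
from h import *
z=np.load('/tmp/top0.npz');im,d=z['im'],z['d'];ci=cams.camera_info('top');X=cloud(ci,d)
def box(name,u0,u1,v0,v1,zlo,zhi):
    S=X[v0:v1,u0:u1].reshape(-1,3);m=(S[:,2]>zlo)&(S[:,2]<zhi);P=S[m]
    r=cv2.minAreaRect(P[:,:2].astype(np.float32)*1000)
    print(name,m.sum(),'c',np.round(r[0],1),'size',np.round(r[1],1),'ang',round(r[2],2),'zmed',round(float(np.median(P[:,2])),4))
box('case',140,245,228,345,.025,.07)
box('case z35',140,220,228,345,.025,.07)
box('tab',222,245,270,300,.02,.07)
box('feelertop',405,455,245,300,.06,.08)
box('foot',405,455,245,300,.004,.012)
for n,b in dict(r1=(308,368,224,254),r2=(308,372,253,274),r3=(312,376,284,302),purple=(268,292,280,342)).items():
    u0,u1,v0,v1=b
    S=X[v0:v1,u0:u1].reshape(-1,3);hsv=im[v0:v1,u0:u1].astype(int)
    # mask: gray bright vs. beige table: height
    m=((S[:,2]>.005)&(S[:,2]<.025)).reshape(v1-v0,u1-u0)
    vv,uu=np.nonzero(m);P=S[m.ravel()][:,:2]*1000
    r=cv2.minAreaRect(P.astype(np.float32));c=P.mean(0);w=np.linalg.svd(P-c)[2][0] if len(P)<3000 else None
    s=(P-c)@w;print(n,m.sum(),'mean',np.round(c,1),'rect c',np.round(r[0],1),np.round(r[1],1),'ang',np.degrees(np.arctan2(w[1],w[0])).round(2), 'ext',s.min().round(1),s.max().round(1))
    top=S[:,2].max();print('  zmax',top.round(4))
box('slides',455,520,270,325,.015,.05)
box('jar',315,345,170,205,.03,.09)
print('bare table z',np.median(X[300:330,380:440,2]))
zz=np.load('/tmp/side0.npz')['im']
a=cv2.resize(zz[280:345,330:395],None,fx=6,fy=6,interpolation=cv2.INTER_CUBIC)
b=cv2.resize(im[245:300,400:455],None,fx=6,fy=6,interpolation=cv2.INTER_CUBIC)
c=cv2.resize(im[225:305,305:385],None,fx=5,fy=5,interpolation=cv2.INTER_CUBIC)
C=np.zeros((400,1130,3),np.uint8)
C[:390,:390]=a;C[:330,395:725]=b;C[:400,730:1130]=c
save('crop1.png',cv2.resize(C,(800,283)))
E
python3 m.py
```

```text
case 6893 c [478.3 207.7] size [210.4 196.1] ang 0.14 zmed 0.0443
case z35 6568 c [478.  227.8] size [209.7 157.8] ang 0.79 zmed 0.0443
tab 141 c [482.  128.3] size [55.5 37.2] ang 0.39 zmed 0.0478
feelertop 659 c [ 509.6 -310.5] size [61.2 50.5] ang 86.6 zmed 0.0689
foot 382 c [ 507.4 -319.2] size [111.6 122.9] ang 88.55 zmed 0.0069
r1 336 mean [ 583.  -112.6] rect c [ 583.1 -111. ] [133.9  66. ] ang 73.19 ext -62.3 69.1
  zmax 1.4012
r2 329 mean [ 529.7 -115.2] rect c [ 528.8 -114.2] [130.7  45.4] ang -83.02 ext -66.8 65.6
  zmax 1.4012
r3 324 mean [ 460.7 -125.4] rect c [ 460.9 -128.3] [ 36.3 128.4] ang 92.81 ext -67.2 61.3
  zmax 1.4012
purple 326 mean [416.3  23.2] rect c [419.4  20.8] [ 48.8 130.3] ang -176.19 ext -70.6 62.4
  zmax 1.4012
slides 1002 c [ 446.4 -437.5] size [56.4 88.1] ang 21.61 zmed 0.0308
jar 331 c [695.2 -93.9] size [40.4 41.8] ang 33.91 zmed 0.0696
bare table z -0.0010502073905962871
```

View pics/crop1.png

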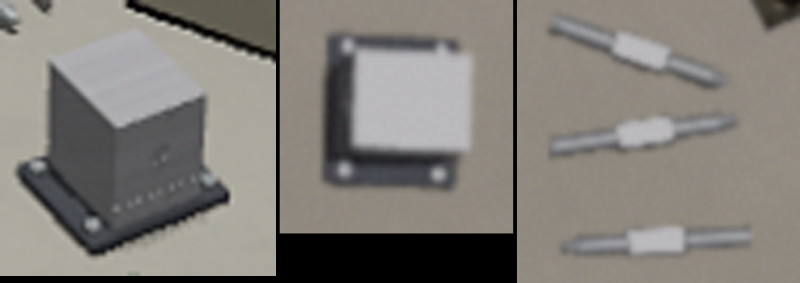

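```bash
cat > m2.py <<'E'
from h import *
def rods(im,ci,boxes,zc=.010):
    out={}
    for n,(u0,u1,v0,v1) in boxes.items():
        p=cv2.cvtColor(im[v0:v1,u0:u1],cv2.COLOR_RGB2LAB).astype(int)
        bg=np.median(p.reshape(-1,3),0)
        m=(np.abs(p[:,:,2]-bg[2])>=4).astype(np.uint8)   # steel is less yellow than table
        k,l,s,_=cv2.connectedComponentsWithStats(m,connectivity=8)
        i=1+s[1:,4].argmax();vv,uu=np.nonzero(l==i)
        P=at_z(ci,np.c_[uu+u0,vv+v0],zc)[:,:2]*1000
        c=P.mean(0);w=np.linalg.svd(P-c)[2][0];w=w*np.sign(w[1])
        q=(P-c)@w;lo,hi=q.min(),q.max();c2=c+w*(lo+hi)/2
        pr=[((np.abs(q-(lo+hi)/2)<60)&(np.abs(q-((lo+hi)/2+sg*53))<5)).sum() for sg in(-1,1)]
        out[n]=c2;print(n,len(q),'centre',c2.round(1),'len',round(hi-lo,1),'ang',np.degrees(np.arctan2(w[1],w[0])).round(2),'pix at -end,+end',pr)
    return out
B=dict(r1=(305,372,220,254),r2=(305,375,252,276),r3=(308,380,280,306))
if __name__=='__main__':
    z=np.load('/tmp/top0.npz');im=z['im'];ci=cams.camera_info('top');rods(im,ci,B)
    d=z['d'];X=cloud(ci,d)
    # case outline from white rim: cover/wall height
    def fit(name,u0,u1,v0,v1,zlo,zhi):
        m=((X[v0:v1,u0:u1,2]>zlo)&(X[v0:v1,u0:u1,2]<zhi)).astype(np.uint8)
        m=cv2.morphologyEx(m,cv2.MORPH_OPEN,np.ones((5,5)))
        k,l,s,_=cv2.connectedComponentsWithStats(m);P=X[v0:v1,u0:u1][l==1+s[1:,4].argmax()]
        r=cv2.minAreaRect(P[:,:2].astype(np.float32)*1000);print(name,len(P),np.round(r[0],1),np.round(r[1],1),round(r[2],2),'z',np.median(P[:,2]).round(4))
        return P
    P=fit('case',140,235,228,345,.03,.07)
    for y0 in (.155,.19,.22,.25,.28,.30): 
        s=P[np.abs(P[:,1]-y0)<.01];print('  y',y0,'z',np.median(s[:,2]).round(4),'x',s[:,0].min().round(4),s[:,0].max().round(4))
    fit('feel',405,455,245,300,.06,.08)
    T=X[270:300,223:245].reshape(-1,3);T=T[(T[:,2]>.03)&(T[:,2]<.07)]
    print('tab',T.mean(0).round(4),np.percentile(T,[5,95],axis=0).round(4))
    s=np.load('/tmp/side0.npz')['im'];g=s[280:345,330:395];g=np.clip((g.astype(float)-60)*1.8,0,255).astype(np.uint8)
    cs=cams.camera_info('side')
    print('hole proj -y face, z45:',proj(cs,[.5096,-.3405,.045]),'blocktop',proj(cs,[.5096,-.3105,.07]))
    cc=s[185:245,180:285]
    C=np.zeros((600,800,3),np.uint8);C[:,:600]=cv2.resize(g,(600,600),interpolation=cv2.INTER_CUBIC)[:, :600];C[:114,600:800]=cv2.resize(cc,(200,114))
    save('crop2.png',C)
E
python3 m2.py
```

```text
r1 331 centre [ 581.4 -115.1] len 119.0 ang 70.39 pix at -end,+end [np.int64(20), np.int64(25)]
r2 319 centre [ 529.1 -116.5] len 119.4 ang 98.34 pix at -end,+end [np.int64(19), np.int64(24)]
r3 314 centre [ 460.5 -125.8] len 119.1 ang 93.08 pix at -end,+end [np.int64(26), np.int64(20)]
case 6755 [478.4 211. ] [210.3 189.7] 0.19 z 0.0443
  y 0.155 z 0.0447 x 0.375 0.5836
  y 0.19 z 0.044 x 0.3752 0.5815
  y 0.22 z 0.0442 x 0.3752 0.582
  y 0.25 z 0.0441 x 0.373 0.5825
  y 0.28 z 0.044 x 0.373 0.5821
  y 0.3 z 0.0447 x 0.3752 0.5741
feel 654 [ 509.6 -310.5] [61.2 50.5] 86.6 z 0.069
tab [0.4789 0.1262 0.048 ] [[0.4704 0.1123 0.0437]
 [0.4879 0.1408 0.0525]]
hole proj -y face, z45: [[367.72081789 314.61418934]] blocktop [[359.2095343  296.88864032]]
```

View pics/crop2.png

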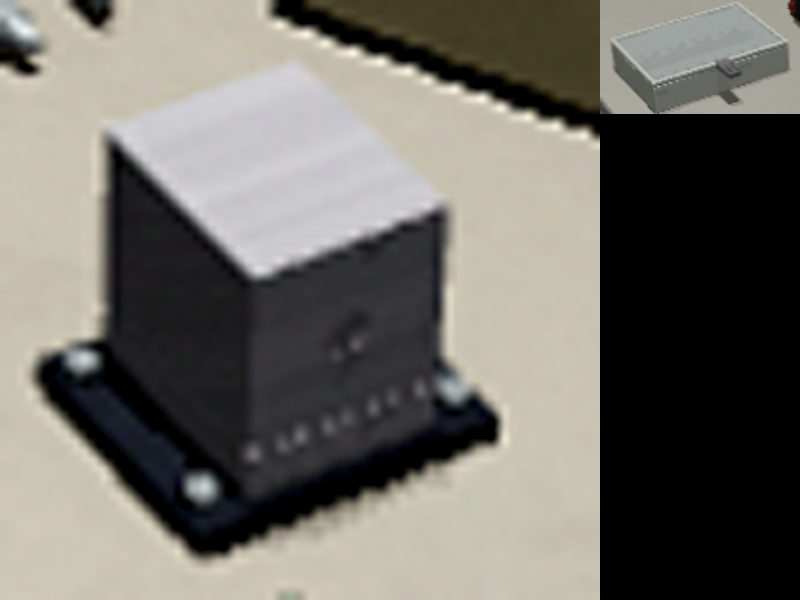

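The small (~10 mm) hole at about (368,317) in the feeler's -y face is the neck exit, so the mouth is in the +y face. The rods to use are the three silver ones at (338,240), (341,263) and (345,293). Purple (279,312) is excluded by colour. First I move above the tab.

send_rows(plan="0.5 -42.7 -32.3 0 74.3;0.5 -42.7 -32.3 0 74.3;0.5 -42.7 -32.3 0 74.3;0.5 -42.7 -32.3 0 74.3;0.5 -42.7 -32.3 0 74.3;0.5 -42.7 -32.3 0 74.3;0.5 -42.7 -32.3 0 74.3;0.5 -42.7 -32.3 0 74.3;0.5 -42.7 -32.3 0 74.3;0.5 -42.7 -32.3 0 74.3;0.5 -42.7 -32.3 0 74.3;0.5 -42.7 -32.3 0 74.3", newtons=40)

```text
time_s: 1.3
ee_pos: [0.4813, 0.1228, 0.2311]
tcp_rot: [[0.006, 1.0, 0.001], [1.0, -0.006, -0.002], [-0.002, 0.001, -1.0]]
force: [0.0, 1.8, 0.0]
width: 0.0425
finger_force: 0.0
```

send_rows(plan="0.5 0 0 0 0;0.5 0 0 0 0;0.5 0 0 0 0;0.5 0 0 0 0;0.5 0 0 0 0")

```text
time_s: 1.8
ee_pos: [0.479, 0.1276, 0.2313]
tcp_rot: [[-0.001, 1.0, 0.0], [1.0, 0.001, 0.0], [0.0, 0.0, -1.0]]
force: [0.3, -0.4, 0.4]
width: 0.0426
finger_force: 0.0
```

```bash
python3 -c "
from h import *
st()"
```

```text
{'time_s': 1.8, 'qpos': [-27.2402, 34.742, 15.2391, 101.5298, -12.1588, 45.3323, -5.9541], 'ee_pos': [0.479, 0.1276, 0.2313], 'tcp_rot': [[-0.001, 1.0, 0.0], [1.0, 0.001, 0.0], [0.0, 0.0, -1.0]], 'force': [0.3404, -0.4097, 0.3678], 'width': 0.0426, 'finger_force': 0.0}
```

send_rows(plan="0.5 0 0 5 0;0.5 0 0 10 0;0.5 0 0 14 0;0.5 0 0 17 0;0.5 0 0 19 0;0.5 0 0 20.3 0;0.5 0 0 20.3 0;0.9 0 0 20.3 0;0.9 0 0 20.3 0;0.9 0 0 20.3 0;0.9 0 0 20.3 0;0.9 0 0 20.3 0")

```text
time_s: 3.0
ee_pos: [0.479, 0.1273, 0.0293]
tcp_rot: [[-0.001, 1.0, 0.0], [1.0, 0.001, 0.0], [0.0, 0.0, -1.0]]
force: [-5.4, -0.8, 8.7]
width: 0.019
finger_force: 40.9
```

send_rows(plan="0.9 0 0 0 0;0.9 0 0 0 0;0.9 0 0 0 0")

```text
time_s: 3.3
ee_pos: [0.479, 0.1272, 0.0293]
tcp_rot: [[-0.001, 1.0, 0.0], [1.0, 0.001, 0.0], [0.0, 0.0, -1.0]]
force: [-4.9, 1.0, 8.7]
width: 0.0188
finger_force: 40.9
```

```bash
python3 -c "
from h import *
for r in (np.linspace(0,.8,13)[1:],np.linspace(.8,1.64,13)[1:]):
  b=r[0]-(r[1]-r[0]); print(';'.join('0.9 %.1f 0 %.1f 0'%(17.8*(np.cos(b)-np.cos(t)),-17.8*(np.sin(t)-np.sin(b))) for t in r))"
```

```text
0.9 0.0 0 -1.2 0;0.9 0.2 0 -2.4 0;0.9 0.4 0 -3.5 0;0.9 0.6 0 -4.7 0;0.9 1.0 0 -5.8 0;0.9 1.4 0 -6.9 0;0.9 1.9 0 -8.0 0;0.9 2.5 0 -9.0 0;0.9 3.1 0 -10.1 0;0.9 3.8 0 -11.0 0;0.9 4.6 0 -11.9 0;0.9 5.4 0 -12.8 0
0.9 0.9 0 -0.8 0;0.9 1.9 0 -1.6 0;0.9 2.9 0 -2.3 0;0.9 4.0 0 -2.9 0;0.9 5.1 0 -3.5 0;0.9 6.3 0 -3.9 0;0.9 7.5 0 -4.3 0;0.9 8.7 0 -4.6 0;0.9 9.9 0 -4.9 0;0.9 11.1 0 -5.0 0;0.9 12.4 0 -5.0 0;0.9 13.6 0 -5.0 0
```

send_rows(plan="0.9 0 0 -1.2 0;0.9 0.2 0 -2.4 0;0.9 0.4 0 -3.5 0;0.9 0.6 0 -4.7 0;0.9 1 0 -5.8 0;0.9 1.4 0 -6.9 0;0.9 1.9 0 -8 0;0.9 2.5 0 -9 0;0.9 3.1 0 -10.1 0;0.9 3.8 0 -11 0;0.9 4.6 0 -11.9 0;0.9 5.4 0 -12.8 0")

```text
time_s: 4.5
ee_pos: [0.4782, 0.1821, 0.1571]
tcp_rot: [[-0.001, 1.0, -0.002], [1.0, 0.001, 0.001], [0.001, -0.002, -1.0]]
force: [-3.6, 7.8, -16.0]
width: 0.0191
finger_force: 39.7
```

send_rows(plan="0.9 0.9 0 -0.8 0;0.9 1.9 0 -1.6 0;0.9 2.9 0 -2.3 0;0.9 4 0 -2.9 0;0.9 5.1 0 -3.5 0;0.9 6.3 0 -3.9 0;0.9 7.5 0 -4.3 0;0.9 8.7 0 -4.6 0;0.9 9.9 0 -4.9 0;0.9 11.1 0 -5 0;0.9 12.4 0 -5 0;0.9 13.6 0 -5 0")

```text
time_s: 5.7
ee_pos: [0.4763, 0.3171, 0.2066]
tcp_rot: [[-0.0, 1.0, -0.006], [1.0, 0.0, -0.002], [-0.002, -0.006, -1.0]]
force: [-16.2, -3.9, -7.0]
width: 0.0185
finger_force: 40.1
```

```bash
python3 -c "
from h import *
st();im,d,ci=grab('side');save('s1.png',im)"
```

```text
{'time_s': 5.7, 'qpos': [-45.7977, 43.4014, 18.1873, 87.6418, -15.9352, 51.8597, -22.276], 'ee_pos': [0.4763, 0.3171, 0.2066], 'tcp_rot': [[-0.0004, 1.0, -0.0058], [1.0, 0.0004, -0.0019], [-0.0019, -0.0058, -1.0]], 'force': [-16.1925, -3.8564, -6.9848], 'width': 0.0185, 'finger_force': 40.1285}
```

View pics/s1.png

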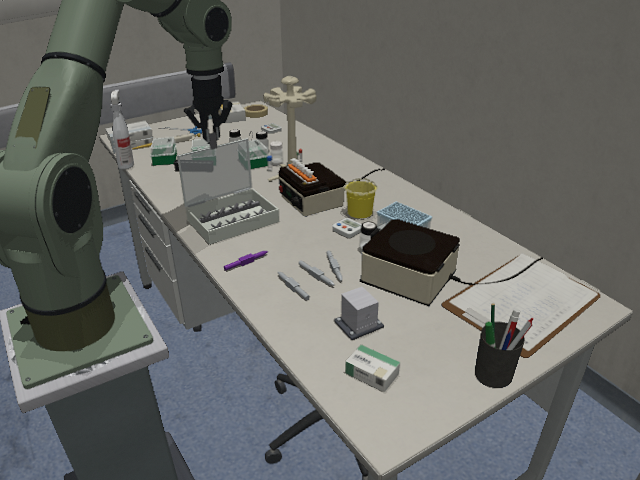

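send_rows(plan="0.45 0 0 0 0;0.45 0 0 0 0;0.45 0 0 0 0;0.45 0 0 0 0;0.45 0 0 -4 0;0.45 0 0 -8 0;0.45 -5 0 -10 0;0.45 -10 0 -10 0;0.45 -15 0 -10 0;0.45 -20 0 -10 0;0.45 -25 0 -10 0;0.45 -27 0 -10 0")

```text
time_s: 6.95
ee_pos: [0.4789, 0.0428, 0.307]
tcp_rot: [[0.004, 1.0, 0.001], [1.0, -0.004, -0.001], [-0.001, 0.001, -1.0]]
force: [0.9, 1.0, 0.1]
width: 0.0471
finger_force: 0.0
```

```bash
python3 - <<'E'
from h import *
import m2
s=st();im,d,ci=grab('top');save('t2.png',im);np.savez('/tmp/top1.npz',im=im,d=d)
m2.rods(im,ci,m2.B)
E
```

```text
{'time_s': 6.95, 'qpos': [-20.7572, 28.3998, 20.04, 96.7604, -11.1575, 56.756, 2.952], 'ee_pos': [0.4789, 0.0428, 0.307], 'tcp_rot': [[0.0042, 1.0, 0.0011], [1.0, -0.0042, -0.0011], [-0.0011, 0.0011, -1.0]], 'force': [0.8699, 0.961, 0.1178], 'width': 0.0471, 'finger_force': 0.0}
r1 322 centre [ 581.5 -115.1] len 119.0 ang 70.3 pix at -end,+end [np.int64(18), np.int64(25)]
r2 311 centre [ 529.1 -117.5] len 116.8 ang 98.14 pix at -end,+end [np.int64(17), np.int64(24)]
r3 314 centre [ 460.4 -124.8] len 117.2 ang 93.24 pix at -end,+end [np.int64(22), np.int64(16)]
```

View pics/t2.png

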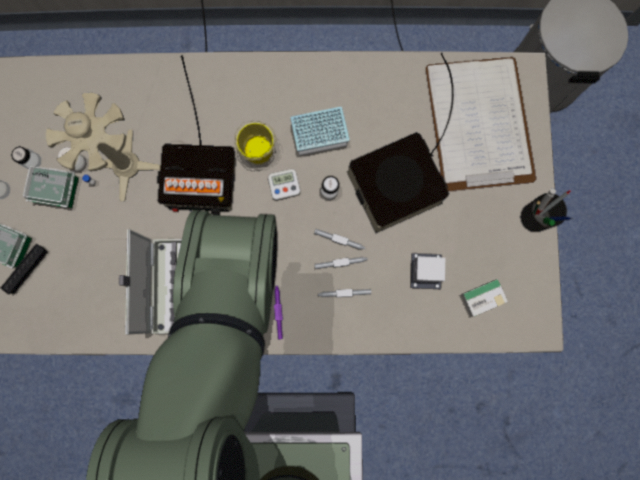

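send_rows(plan="0.45 -5 0 0 0;0.45 -10 0 0 0;0.45 -15 -1 4 0;0.45 -17 -1.85 9 -3.1;0.45 -17 -1.85 14 -3.1;0.45 -17 -1.85 19 -3.1;0.45 -17 -1.85 23 -3.1;0.45 -17 -1.85 23 -3.1;0.45 -17 -1.85 23 -3.1;0.45 -17 -1.85 23 -3.1")

```text
time_s: 8.0
ee_pos: [0.4618, -0.123, 0.0785]
tcp_rot: [[-0.054, 0.999, 0.003], [0.999, 0.054, -0.001], [-0.001, 0.003, -1.0]]
force: [0.4, 0.4, 0.6]
width: 0.0471
finger_force: 0.0
```

```bash
cat > go.py <<'E'
# python3 go.py x y z yaw : shift/turn from the present pose; yaw = world angle of tool x
import sys
from h import *
s=st();x,y,z,a=map(float,sys.argv[1:]);R=np.array(s['tcp_rot']);p=np.array(s['ee_pos'])
cur=np.degrees(np.arctan2(R[1,0],R[0,0]))
c,sn=np.cos(np.radians(cur)),np.sin(np.radians(cur))
d=np.array([x,y,z])-p
print('yaw',cur.round(2),'shift cm x %.2f y %.2f z %.2f turn %.1f'%(100*(d[0]*c+d[1]*sn),100*(d[0]*sn-d[1]*c),-100*d[2],-((a-cur+180)%360-180)))
E
python3 go.py .4605 -.1255 .003 93.1
```

```text
{'time_s': 8.0, 'qpos': [6.78, 48.2234, 7.7801, 114.2203, -18.4596, 18.5596, 32.6449], 'ee_pos': [0.4618, -0.123, 0.0785], 'tcp_rot': [[-0.0544, 0.9985, 0.0026], [0.9985, 0.0544, -0.0007], [-0.0009, 0.0025, -1.0]], 'force': [0.4333, 0.3523, 0.5753], 'width': 0.0471, 'finger_force': 0.0}
yaw 93.12 shift cm x -0.24 y -0.14 z 7.55 turn 0.0
```

send_rows(plan="0.45 -0.25 -0.15 3.5 0;0.45 -0.25 -0.15 6 0;0.45 -0.25 -0.15 7.5 0;0.45 -0.25 -0.15 7.5 0;0.9 -0.25 -0.15 7.5 0;0.9 -0.25 -0.15 7.5 0;0.9 -0.25 -0.15 7.5 0;0.9 -0.25 -0.15 7.5 0;0.9 -0.25 -0.15 7.5 0;0.9 -0.25 -0.15 5 0;0.9 -0.25 -0.15 1 0;0.9 -0.25 -0.15 -2 0", newtons=60)

```text
time_s: 9.2
ee_pos: [0.4596, -0.1255, 0.0991]
tcp_rot: [[-0.054, 0.999, 0.002], [0.999, 0.054, -0.0], [-0.0, 0.002, -1.0]]
force: [0.4, 0.2, -0.8]
width: 0.0144
finger_force: 60.1
```

```bash
python3 - <<'E'
from h import *
z=np.load('/tmp/top1.npz');im=z['im'];ci=cams.camera_info('top')
# feeler top face in subpixel: bright component
p=im[240:305,400:460].astype(int).sum(2);m=(p>560).astype(np.uint8)
m=cv2.morphologyEx(m,cv2.MORPH_OPEN,np.ones((5,5)));k,l,s,_=cv2.connectedComponentsWithStats(m)
i=1+s[1:,4].argmax();vv,uu=np.nonzero(l==i)
P=at_z(ci,np.c_[uu+400,vv+240],.07)[:,:2]*1000
print(len(P),'mean',P.mean(0),cv2.minAreaRect(P.astype(np.float32)))
# edge slopes: per-row left/right edge by linear fit
L=[];R=[]
for r in np.unique(vv)[3:-3]:
    c=uu[vv==r];L.append([r,c.min()]);R.append([r,c.max()])
T=[];Bm=[]
for c0 in np.unique(uu)[3:-3]:
    r=vv[uu==c0];T.append([c0,r.min()]);Bm.append([c0,r.max()])
print([np.degrees(np.arctan(np.polyfit(*np.array(a).T,1)[0])).round(2) for a in (L,R,T,Bm)])
E
python3 go.py .5114 -.2 .039 87
```

```text
564 mean [ 508.63110646 -311.65311488] ((508.5972595214844, -311.1078796386719), (56.657997131347656, 45.83159255981445), 88.48957824707031)
[np.float64(-5.04), np.float64(0.0), np.float64(0.74), np.float64(4.01)]
{'time_s': 9.2, 'qpos': [6.3321, 45.9478, 9.1822, 113.7459, -18.1895, 21.569, 32.8304], 'ee_pos': [0.4596, -0.1255, 0.0991], 'tcp_rot': [[-0.0542, 0.9985, 0.0016], [0.9985, 0.0542, -0.0003], [-0.0004, 0.0016, -1.0]], 'force': [0.4219, 0.1626, -0.8019], 'width': 0.0144, 'finger_force': 60.1062}
yaw 93.1 shift cm x -7.72 y 4.77 z 6.01 turn 6.1
```

send_rows(plan="0.9 -3 2 0 3;0.9 -7 4 0 5.9;0.9 -8.35 5.05 0 5.9;0.9 -8.35 5.05 2.5 5.9;0.9 -8.35 5.05 4.5 5.9;0.9 -8.35 5.05 5.9 5.9;0.9 -8.35 5.05 5.9 5.9;0.9 -8.35 5.05 5.9 5.9;0.9 -8.35 5.05 5.9 5.9")

```text
time_s: 10.1
ee_pos: [0.5148, -0.2063, 0.0384]
tcp_rot: [[0.049, 0.999, 0.001], [0.999, -0.049, -0.001], [-0.001, 0.001, -1.0]]
force: [-0.3, 0.2, -1.3]
width: 0.0146
finger_force: 60.2
```

```bash
python3 go.py .5137 -.2209 .0405 87.2; python3 - <<'E'
from h import *
im,d,ci=grab('side');u=im[250:350,300:400]
save('s3.png',cv2.resize(u,(600,600),interpolation=cv2.INTER_CUBIC))
E
```

```text
{'time_s': 10.1, 'qpos': [13.4222, 55.9897, 9.946, 99.3445, -18.8769, 26.225, 33.2837], 'ee_pos': [0.5148, -0.2063, 0.0384], 'tcp_rot': [[0.0485, 0.9988, 0.0012], [0.9988, -0.0485, -0.0006], [-0.0006, 0.0012, -1.0]], 'force': [-0.2814, 0.2303, -1.2844], 'width': 0.0146, 'finger_force': 60.1825}
yaw 87.22 shift cm x -1.47 y -0.04 z -0.21 turn 0.0
```

View pics/s3.png

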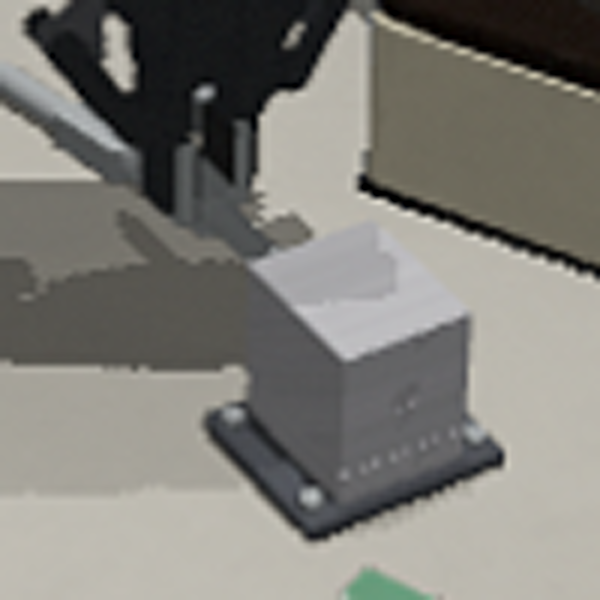

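The rod is held level in line with the block (neck exit visible at crop (405,400)). Now I insert it.

send_rows(plan="0.9 -0.6 -0.05 -0.2 0;0.9 -1 -0.05 -0.2 0;0.9 -1.4 -0.05 -0.2 0;0.9 -1.7 -0.05 -0.2 0;0.9 -2 -0.05 -0.2 0;0.9 -2.3 -0.05 -0.2 0;0.9 -2.5 -0.05 -0.2 0;0.9 -2.5 -0.05 -0.2 0")

```text
time_s: 10.95
ee_pos: [0.5126, -0.2313, 0.0393]
tcp_rot: [[0.049, 0.999, -0.0], [0.999, -0.049, -0.0], [-0.0, -0.0, -1.0]]
force: [0.6, -0.3, -1.2]
width: 0.0143
finger_force: 60.2
```

send_rows(plan="0.9 -0.2 0 0 0;0.9 -0.35 0 0 0;0.9 -0.45 0 0 0;0.9 -0.55 0 0 0;0.9 -0.6 0 0 0;0.9 -0.6 0 0 0")

```text
time_s: 11.55
ee_pos: [0.5123, -0.2371, 0.0393]
tcp_rot: [[0.049, 0.999, -0.0], [0.999, -0.049, -0.0], [-0.0, -0.0, -1.0]]
force: [0.5, -0.5, -1.3]
width: 0.0143
finger_force: 60.2
```

send_rows(plan="0.9 -0.1 0 0 0;0.9 -0.2 0 0 0;0.9 -0.3 0 0 0;0.9 -0.3 0 0 0")

```text
time_s: 11.95
ee_pos: [0.5123, -0.2381, 0.0392]
tcp_rot: [[0.047, 0.999, -0.001], [0.999, -0.047, 0.003], [0.003, -0.001, -1.0]]
force: [1.2, 11.8, 1.4]
width: 0.0145
finger_force: 60.5
```

The stop is at 17 mm by estimate with 12 N, so it's the square end. Rod 3's bevel is at its other (+y) end, so it goes in without a flip. Carrying it to cradle 1.

send_rows(plan="0.9 2 0 0 0;0.9 4 0 0 0;0.9 5 0 -3 0;0.9 5.5 0 -7 0;0.9 9 0 -10 0;0.9 14 0 -10 0;0.9 19 0.2 -10 0;0.9 24 0.3 -10 -2;0.9 29 0.4 -10 -3.5;0.9 34 0.6 -10 -3.5;0.9 39 0.6 -10 -3.5;0.9 44 0.6 -10 -3.5")

```text
time_s: 13.15
ee_pos: [0.5394, 0.2012, 0.1394]
tcp_rot: [[-0.013, 1.0, 0.0], [1.0, 0.013, -0.0], [-0.0, 0.0, -1.0]]
force: [1.2, -0.5, -1.3]
width: 0.0142
finger_force: 60.2
```

send_rows(plan="0.9 3 0 0 0;0.9 3 0 0 0;0.9 3 0 0 0;0.9 3 0 0 0")

```text
time_s: 13.55
ee_pos: [0.5395, 0.2278, 0.1394]
tcp_rot: [[-0.011, 1.0, 0.0], [1.0, 0.011, -0.001], [-0.001, 0.0, -1.0]]
force: [0.8, -0.3, -0.8]
width: 0.0142
finger_force: 60.2
```

```bash
python3 go.py .5414 .2298 .024 90.7; python3 - <<'E'
from h import *
ims=[]
for n in ('side','top'):
    im,d,ci=grab(n);np.savez('/tmp/%s2.npz'%n,im=im,d=d)
    c=proj(ci,[.5,.22,.04])[0].astype(int);x0=max(c[0]-65,0);y0=max(c[1]-65,0)
    ims.append(cv2.resize(im[y0:y0+130,x0:x0+130],(400,400),interpolation=cv2.INTER_CUBIC));print(n,x0,y0)
save('p4.png',np.hstack(ims))
E
```

```text
{'time_s': 13.55, 'qpos': [-36.2349, 49.994, 21.1289, 89.4434, -22.9687, 44.9111, -4.9426], 'ee_pos': [0.5395, 0.2278, 0.1394], 'tcp_rot': [[-0.011, 0.9999, 0.0001], [0.9999, 0.011, -0.0007], [-0.0007, 0.0001, -1.0]], 'force': [0.791, -0.3468, -0.7608], 'width': 0.0142, 'finger_force': 60.168}
yaw 90.63 shift cm x 0.20 y 0.20 z 11.54 turn -0.1
side 174 140
top 123 209
```

View pics/p4.png

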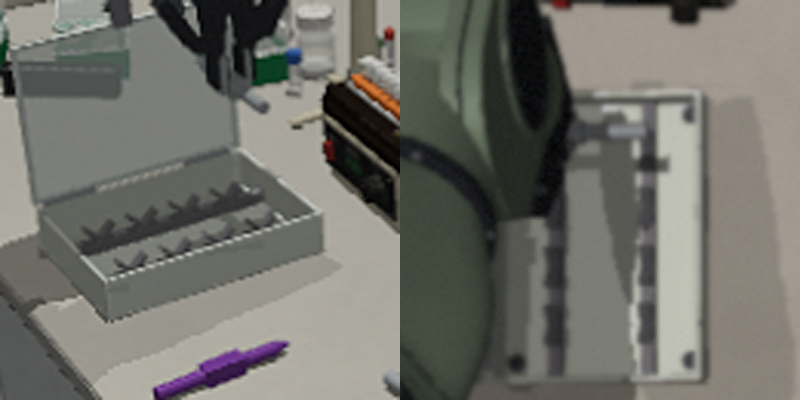

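```bash
python3 - <<'E'
from h import *
ci=cams.camera_info('top')
print(at_z(ci,[[174,290],[203.3,290]],.028))
print('rows',at_z(ci,[[203.3,209+r/3.077] for r in (128,163,195,265,325)],.026)[:,0], 'rim',at_z(ci,[[229.5,290]],.04),at_z(ci,[[200,209+92/3.077],[200,209+381/3.077]],.04)[:,0])
E
```

```text
[[0.46750551 0.25320974 0.028     ]
 [0.46730169 0.18774284 0.028     ]]
rows [0.55546938 0.52990408 0.50663461 0.45605974 0.41304062] rim [[0.46642618 0.12770447 0.04      ]] [0.58000936 0.37334534]
```

```bash
python3 - <<'E'
from h import *
ci=cams.camera_info('top')
z=np.load('/tmp/top0.npz');X=cloud(ci,z['d'])
for v in (262,312):
  print([(u,round(float(X[v,u,1]),3),round(float(X[v,u,2]),3)) for u in list(range(146,155))+list(range(215,227))])
z=np.load('/tmp/top2.npz');X=cloud(ci,z['d'])
for v in (310,):
  print([(u,round(float(X[v,u,1]),3),round(float(X[v,u,2]),3)) for u in range(155,228,1)])
E
```

```text
[(146, 0.325, 0.002), (147, 0.324, -0.002), (148, 0.322, -0.001), (149, 0.318, 0.003), (150, 0.304, 0.047), (151, 0.303, 0.043), (152, 0.3, 0.045), (153, 0.298, 0.044), (154, 0.295, 0.045), (215, 0.159, 0.047), (216, 0.159, 0.039), (217, 0.156, 0.043), (218, 0.152, 0.052), (219, 0.15, 0.048), (220, 0.148, 0.049), (221, 0.149, 0.031), (222, 0.149, 0.017), (223, 0.149, 0.002), (224, 0.147, -0.004), (225, 0.145, -0.003), (226, 0.143, -0.002)]
[(146, 0.322, 0.002), (147, 0.321, -0.002), (148, 0.32, -0.008), (149, 0.316, -0.002), (150, 0.301, 0.045), (151, 0.299, 0.046), (152, 0.296, 0.046), (153, 0.293, 0.051), (154, 0.292, 0.046), (215, 0.158, 0.043), (216, 0.157, 0.041), (217, 0.154, 0.041), (218, 0.151, 0.047), (219, 0.149, 0.044), (220, 0.148, 0.04), (221, 0.147, 0.032), (222, 0.148, 0.014), (223, 0.147, 0.004), (224, 0.146, -0.005), (225, 0.143, 0.003), (226, 0.141, 0.0)]
[(155, 0.296, 0.024), (156, 0.295, 0.018), (157, 0.296, 0.008), (158, 0.295, 0.0), (159, 0.291, 0.006), (160, 0.289, 0.006), (161, -0.071, 1.401), (162, 0.287, -0.002), (163, 0.284, 0.001), (164, 0.281, 0.002), (16
[... 611 characters left out ...]
0.011), (195, 0.211, -0.002), (196, 0.208, 0.006), (197, 0.206, 0.002), (198, 0.203, 0.006), (199, 0.201, 0.003), (200, 0.193, 0.033), (201, 0.192, 0.03), (202, 0.19, 0.026), (203, 0.188, 0.026), (204, 0.186, 0.023), (205, 0.186, 0.012), (206, 0.185, 0.007), (207, 0.183, 0.004), (208, 0.181, 0.005), (209, 0.179, 0.001), (210, 0.177, 0.003), (211, 0.174, 0.004), (212, 0.172, 0.005), (213, 0.169, 0.009), (214, 0.168, -0.002), (215, 0.166, 0.001), (216, 0.163, 0.005), (217, 0.16, 0.005), (218, 0.159, -0.001), (219, 0.15, 0.041), (220, 0.147, 0.044), (221, 0.147, 0.03), (222, 0.147, 0.016), (223, 0.148, -0.0), (224, 0.145, 0.003), (225, 0.144, -0.003), (226, -0.071, 1.401), (227, -0.071, 1.401)]
```

send_rows(plan="0.9 -0.15 0.2 5 0;0.9 -0.15 0.2 8 0;0.9 -0.15 0.2 10 0;0.9 -0.15 0.2 11 0;0.9 -0.15 0.2 11.4 0;0.9 -0.15 0.2 11.5 0;0.9 -0.15 0.2 11.5 0")

```text
time_s: 14.35
ee_pos: [0.5417, 0.2276, 0.0251]
tcp_rot: [[-0.012, 1.0, 0.001], [1.0, 0.012, 0.0], [0.0, 0.001, -1.0]]
force: [0.3, 0.3, -1.1]
width: 0.0142
finger_force: 60.2
```

send_rows(plan="0.9 0 0 0.2 0;0.9 0 0 0.2 0;0.62 0 0 0.2 0;0.62 0 0 0.2 0;0.62 0 0 0.2 0;0.62 0 0 0.2 0;0.62 0 0 -2 0;0.62 0 0 -6 0;0.62 0 0 -11 0;0.5 -5 0 -15 0;0.5 -10 0 -15 0;0.5 -15 0 -15 0")

```text
time_s: 15.55
ee_pos: [0.5432, 0.0879, 0.1754]
tcp_rot: [[-0.014, 1.0, 0.002], [1.0, 0.014, 0.0], [0.0, 0.002, -1.0]]
force: [1.6, -1.4, -0.1]
width: 0.0426
finger_force: 0.0
```

```bash
python3 - <<'E'
from h import *
import m2
st();im,d,ci=grab('top');np.savez('/tmp/top3.npz',im=im,d=d)
m2.rods(im,ci,m2.B)
s,d2,cs=grab('side')
a=cv2.resize(im[225:345,120:240],(400,400),interpolation=cv2.INTER_CUBIC)
b=cv2.resize(s[180:250,180:285],(400,267),interpolation=cv2.INTER_CUBIC);C=np.zeros((400,800,3),np.uint8);C[:,:400]=a;C[:267,400:]=b
save('p5.png',C)
E
```

```text
{'time_s': 15.55, 'qpos': [-22.9674, 44.1816, 20.3185, 95.1193, -20.2997, 44.2309, 7.5065], 'ee_pos': [0.5432, 0.0879, 0.1754], 'tcp_rot': [[-0.0138, 0.9999, 0.0023], [0.9999, 0.0138, 0.0003], [0.0003, 0.0023, -1.0]], 'force': [1.5986, -1.4003, -0.1265], 'width': 0.0426, 'finger_force': 0.0}
r1 323 centre [ 581.4 -115.1] len 118.8 ang 70.51 pix at -end,+end [np.int64(19), np.int64(23)]
r2 309 centre [ 529.2 -117.3] len 117.1 ang 98.18 pix at -end,+end [np.int64(18), np.int64(23)]Traceback (most recent call last):
  File "<stdin>", line 4, in <module>
  File "m2.py", line 9, in rods
    i=1+s[1:,4].argmax();vv,uu=np.nonzero(l==i)
        ~~~~~~~~~~~~~~^^
ValueError: attempt to get argmax of an empty sequence
```

```bash
python3 - <<'E'
from h import *
s,d2,cs=grab('side')
save('p5.png',cv2.resize(s[180:250,180:285],(600,400),interpolation=cv2.INTER_CUBIC))
E
python3 go.py .5291 -.117 .003 98.2
```

```text
{'time_s': 15.65, 'qpos': [-22.5819, 44.2198, 20.5306, 95.2048, -20.266, 44.2162, 7.4931], 'ee_pos': [0.5434, 0.0821, 0.1751], 'tcp_rot': [[-0.0043, 1.0, 0.0015], [1.0, 0.0043, -0.003], [-0.003, 0.0015, -1.0]], 'force': [0.4065, 2.0139, 0.2036], 'width': 0.0426, 'finger_force': 0.0}
yaw 90.24 shift cm x -19.91 y -1.51 z 17.21 turn -8.0
```

View pics/p5.png

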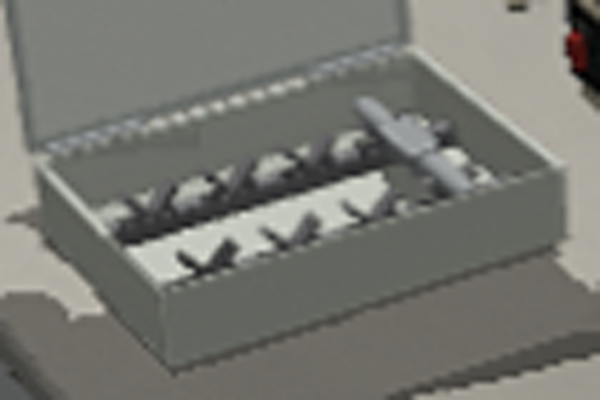

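Rod 3 is seated in cradle 1 (crop (415,145)), tapered end toward the hinge. Next is rod 2.

send_rows(plan="0.5 -5 0 2 0;0.5 -10 0 4 -4;0.5 -15 -1 6 -7.5;0.5 -19.5 -1.6 8 -7.5;0.5 -19.5 -1.6 12 -7.5;0.5 -19.5 -1.6 12.5 -7.5;0.5 -19.5 -1.6 12.5 -7.5;0.5 -19.5 -1.6 12.5 -7.5")

```text
time_s: 16.45
ee_pos: [0.5302, -0.1049, 0.0503]
tcp_rot: [[-0.144, 0.99, 0.001], [0.99, 0.144, 0.0], [-0.0, 0.001, -1.0]]
force: [0.6, 1.0, 0.1]
width: 0.043
finger_force: 0.0
```

```bash
python3 go.py .5291 -.117 .0025 98.2
```

```text
{'time_s': 16.45, 'qpos': [2.8591, 54.0657, 9.484, 102.1206, -18.2749, 25.2358, 33.3828], 'ee_pos': [0.5302, -0.1049, 0.0503], 'tcp_rot': [[-0.1444, 0.9895, 0.0014], [0.9895, 0.1444, 0.0001], [-0.0001, 0.0014, -1.0]], 'force': [0.5719, 1.0467, 0.0604], 'width': 0.043, 'finger_force': 0.0}
yaw 98.3 shift cm x -1.18 y -0.29 z 4.78 turn 0.1
```

send_rows(plan="0.5 -1.2 -0.3 2.5 0;0.5 -1.2 -0.3 4.6 0;0.5 -1.2 -0.3 4.7 0;0.5 -1.2 -0.3 4.7 0;0.9 -1.2 -0.3 4.7 0;0.9 -1.2 -0.3 4.7 0;0.9 -1.2 -0.3 4.7 0;0.9 -1.2 -0.3 4.7 0;0.9 -1.2 -0.3 4.7 0;0.9 -1.2 -0.3 2.5 0;0.9 -1.2 -0.3 -1 0;0.9 -1.2 -0.3 -4 0")

```text
time_s: 17.65
ee_pos: [0.5282, -0.1183, 0.091]
tcp_rot: [[-0.143, 0.99, 0.001], [0.99, 0.143, -0.0], [-0.0, 0.001, -1.0]]
force: [0.4, -0.9, -0.7]
width: 0.0144
finger_force: 59.6
```

send_rows(plan="0.9 0 0 0 0;0.9 0 0 0 0")

```text
time_s: 17.85
ee_pos: [0.5284, -0.1182, 0.0896]
tcp_rot: [[-0.143, 0.99, 0.001], [0.99, 0.143, -0.0], [-0.0, 0.001, -1.0]]
force: [0.3, -0.3, -2.6]
width: 0.014
finger_force: 59.7
```

```bash
python3 go.py .5135 -.206 .0395 87.2
```

```text
{'time_s': 17.85, 'qpos': [3.4196, 50.3186, 11.1197, 100.9394, -17.1055, 30.3221, 33.6735], 'ee_pos': [0.5284, -0.1182, 0.0896], 'tcp_rot': [[-0.1432, 0.9897, 0.0012], [0.9897, 0.1432, -0.0002], [-0.0003, 0.0012, -1.0]], 'force': [0.2779, -0.3224, -2.6191], 'width': 0.014, 'finger_force': 59.6935}
yaw 98.23 shift cm x -8.48 y -2.73 z 5.01 turn 11.0
```

send_rows(plan="0.9 -4 -1.5 0 6;0.9 -8.5 -2.75 0 11;0.9 -8.5 -2.75 2.5 11;0.9 -8.5 -2.75 4.5 11;0.9 -8.5 -2.75 5 11;0.9 -8.5 -2.75 5 11;0.9 -8.5 -2.75 5 11;0.9 -8.5 -2.75 5 11")

```text
time_s: 18.65
ee_pos: [0.5134, -0.2064, 0.0398]
tcp_rot: [[0.048, 0.999, 0.001], [0.999, -0.048, -0.0], [-0.0, 0.001, -1.0]]
force: [-0.3, -1.2, -1.3]
width: 0.0145
finger_force: 59.7
```

```bash
python3 go.py .5123 -.238 .0395 87.2
```

```text
{'time_s': 18.65, 'qpos': [13.1318, 55.8748, 10.6323, 99.5684, -20.0981, 26.3665, 34.519], 'ee_pos': [0.5134, -0.2064, 0.0398], 'tcp_rot': [[0.0483, 0.9988, 0.0009], [0.9988, -0.0483, -0.0004], [-0.0004, 0.0009, -1.0]], 'force': [-0.303, -1.1735, -1.266], 'width': 0.0145, 'finger_force': 59.6876}
yaw 87.23 shift cm x -3.16 y 0.04 z 0.03 turn 0.0
```

send_rows(plan="0.9 -0.6 0.05 0 0;0.9 -1 0.05 0 0;0.9 -1.4 0.05 0 0;0.9 -1.8 0.05 0 0;0.9 -2.2 0.05 0 0;0.9 -2.6 0.05 0 0;0.9 -2.9 0.05 0 0;0.9 -3.1 0.05 0 0;0.9 -3.2 0.05 0 0;0.9 -3.3 0.05 0 0;0.9 -3.3 0.05 0 0")

```text
time_s: 19.75
ee_pos: [0.5119, -0.2395, 0.039]
tcp_rot: [[0.049, 0.999, -0.0], [0.999, -0.049, -0.0], [-0.0, 0.0, -1.0]]
force: [-0.6, 0.4, -1.8]
width: 0.0145
finger_force: 59.7
```

send_rows(plan="0.9 -0.15 0 0 0;0.9 -0.25 0 0 0;0.9 -0.35 0 0 0;0.9 -0.35 0 0 0")

```text
time_s: 20.15
ee_pos: [0.5119, -0.243, 0.0391]
tcp_rot: [[0.049, 0.999, 0.0], [0.999, -0.049, -0.0], [-0.0, 0.0, -1.0]]
force: [-0.5, 1.4, -0.5]
width: 0.0145
finger_force: 59.9
```

send_rows(plan="0.9 -0.15 0 0 0;0.9 -0.3 0 0 0;0.9 -0.4 0 0 0;0.9 -0.4 0 0 0")

```text
time_s: 20.55
ee_pos: [0.512, -0.2458, 0.0392]
tcp_rot: [[0.048, 0.999, 0.0], [0.999, -0.048, 0.002], [0.002, 0.0, -1.0]]
force: [1.9, 10.2, 6.1]
width: 0.0144
finger_force: 60.5
```

Rod 2 stopped at y = -0.2458, 8 mm deeper than rod 3, so its -y end is bevelled. It needs a half turn.

send_rows(plan="0.9 2 0 0 0;0.9 5 0 0 0;0.9 6.5 0 -3 0;0.9 8 0 -8 0;0.9 12 -1 -12 -8;0.9 17 -2 -14 -16;0.9 22 -3 -14 -24;0.9 27 -4 -14 -32;0.9 32 -5 -14 -40;0.9 37 -6 -14 -48;0.9 42 -7 -14 -56;0.9 44 -7.8 -14 -64")

```text
time_s: 21.75
ee_pos: [0.4545, 0.1991, 0.179]
tcp_rot: [[-0.88, 0.475, 0.0], [0.475, 0.88, 0.0], [-0.0, 0.001, -1.0]]
force: [0.7, -0.3, -1.2]
width: 0.0141
finger_force: 59.7
```

send_rows(plan="0.9 0 0 0 -8;0.9 0 0 0 -16;0.9 0 0 0 -24;0.9 0 0 0 -32;0.9 0 0 0 -40;0.9 0 0 0 -48;0.9 0 0 0 -56;0.9 0 0 0 -64;0.9 0 0 0 -72;0.9 0 0 0 -80;0.9 0 0 0 -88;0.9 0 0 0 -90")

```text
time_s: 22.95
ee_pos: [0.4553, 0.1959, 0.1789]
tcp_rot: [[-0.479, -0.878, -0.0], [-0.878, 0.479, -0.0], [0.0, -0.0, -1.0]]
force: [-0.8, 0.7, -1.2]
width: 0.0143
finger_force: 59.7
```

```bash
python3 go.py .4574 .2255 .15 -89.3
```

```text
{'time_s': 22.95, 'qpos': [-13.8598, 39.5208, -23.4045, 104.9691, 23.0509, 40.2468, 101.0611], 'ee_pos': [0.4553, 0.1959, 0.1789], 'tcp_rot': [[-0.479, -0.8778, -0.0001], [-0.8778, 0.479, -0.0003], [0.0003, -0.0001, -1.0]], 'force': [-0.7652, 0.6941, -1.2133], 'width': 0.0143, 'finger_force': 59.6812}
yaw -118.62 shift cm x -2.70 y 1.23 z 2.89 turn -29.3
```

send_rows(plan="0.9 -1 0.5 1 -8;0.9 -2 1 2.9 -16;0.9 -2.7 1.2 2.9 -24;0.9 -2.7 1.2 2.9 -29.3;0.9 -2.7 1.2 2.9 -29.3;0.9 -2.7 1.2 2.9 -29.3;0.9 -2.7 1.2 2.9 -29.3")

```text
time_s: 23.65
ee_pos: [0.4576, 0.2256, 0.1501]
tcp_rot: [[0.005, -1.0, 0.0], [-1.0, -0.005, -0.0], [0.0, -0.0, -1.0]]
force: [-0.0, -0.2, -0.8]
width: 0.014
finger_force: 59.7
```

```bash
python3 go.py .4574 .2255 .023 -89.3; python3 - <<'E'
from h import *
import m2
im,d,ci=grab('top');np.savez('/tmp/top4.npz',im=im,d=d);m2.rods(im,ci,dict(r1=m2.B['r1']))
E
```

```text
{'time_s': 23.65, 'qpos': [-13.6044, 44.2071, -29.9665, 103.8099, 32.2815, 40.7497, 118.6752], 'ee_pos': [0.4576, 0.2256, 0.1501], 'tcp_rot': [[0.0054, -1.0, 0.0002], [-1.0, -0.0054, -0.0003], [0.0003, -0.0002, -1.0]], 'force': [-0.021, -0.2099, -0.7713], 'width': 0.014, 'finger_force': 59.6815}
yaw -89.69 shift cm x 0.01 y 0.02 z 12.71 turn -0.4
r1 324 centre [570.2 -93.9] len 118.8 ang 72.08 pix at -end,+end [np.int64(20), np.int64(25)]
```

Rod 1 was knocked aside and is now at (570,-94). I place rod 2 in cradle 3 first.

send_rows(plan="0.9 0 0 5 -0.4;0.9 0 0 9 -0.4;0.9 0 0 11.5 -0.4;0.9 0 0 12.5 -0.4;0.9 0 0 12.7 -0.4;0.9 0 0 12.7 -0.4;0.62 0 0 12.7 -0.4;0.62 0 0 12.7 -0.4;0.62 0 0 12.7 -0.4;0.62 0 0 12.7 -0.4;0.62 0 0 10 0;0.62 0 0 6 0")

```text
time_s: 24.9
ee_pos: [0.4567, 0.2255, 0.0898]
tcp_rot: [[0.009, -1.0, -0.003], [-1.0, -0.009, -0.001], [0.001, 0.003, -1.0]]
force: [0.3, -0.2, 1.2]
width: 0.0325
finger_force: 0.0
```

send_rows(plan="0.62 0 0 -4 8;0.5 2 0 -6 16;0.5 7 0 -6 24;0.5 12 -1 -6 32;0.5 17 -2 -6 40;0.5 20 -3 -6 48;0.5 20 -3 -6 56;0.5 20 -3 -6 64;0.5 20 -3 -6 72;0.5 20 -3 -6 80;0.5 20 -3 -6 88;0.5 20 -3 -6 96")

```text
time_s: 26.1
ee_pos: [0.4894, 0.0261, 0.1501]
tcp_rot: [[-0.995, 0.101, 0.0], [0.101, 0.995, 0.0], [-0.0, 0.0, -1.0]]
force: [0.1, 0.4, -0.0]
width: 0.0424
finger_force: 0.0
```

send_rows(plan="0.5 0 0 0 8;0.5 0 0 0 16;0.5 0 0 0 24;0.5 0 0 0 32;0.5 0 0 0 40;0.5 0 0 0 48;0.5 0 0 0 56;0.5 0 0 0 64;0.5 0 0 0 72;0.5 0 0 0 80;0.5 0 0 0 88;0.5 0 0 0 96")

```text
time_s: 27.3
ee_pos: [0.4894, 0.0262, 0.1501]
tcp_rot: [[0.205, 0.979, 0.0], [0.979, -0.205, 0.0], [0.0, 0.0, -1.0]]
force: [-0.2, -0.3, -0.0]
width: 0.0428
finger_force: 0.0
```

```bash
python3 - <<'E'
from h import *
import m2
im,d,ci=grab('top');np.savez('/tmp/top5.npz',im=im,d=d);r=m2.rods(im,ci,dict(r1=(290,372,215,270)))
s,d2,cs=grab('side');C=np.zeros((360,800,3),np.uint8)
C[:267,:400]=cv2.resize(s[180:250,180:285],(400,267),interpolation=cv2.INTER_CUBIC)
C[:,400:]=cv2.resize(im[215:287,290:370],(400,360),interpolation=cv2.INTER_CUBIC)
save('p6.png',C)
E
python3 go.py .5702 -.0939 .05 72
```

```text
r1 320 centre [570.2 -93.9] len 118.8 ang 72.22 pix at -end,+end [np.int64(19), np.int64(23)]
{'time_s': 27.4, 'qpos': [-18.6742, 42.7872, 21.6556, 108.6911, -26.9403, 33.5706, 8.9036], 'ee_pos': [0.4893, 0.0263, 0.15], 'tcp_rot': [[0.2014, 0.9795, -0.0001], [0.9795, -0.2014, -0.0002], [-0.0002, -0.0001, -1.0]], 'force': [0.8216, 0.4209, -0.5706], 'width': 0.0426, 'finger_force': 0.0}
yaw 78.38 shift cm x -10.15 y 10.34 z 10.00 turn 6.4
```

View pics/p6.png

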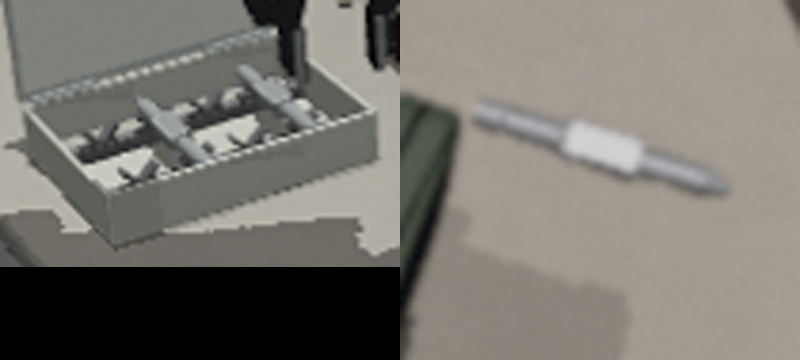

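Rods lie in cradles 1 and 3 (crop (290,100) and (175,130)). Rod 1's taper looks to be on the right, the -y end (crop (725,187)). Going for rod 1.

send_rows(plan="0.5 -4 4 2 4;0.5 -8 8 5 6.4;0.5 -10.1 10.3 8 6.4;0.5 -10.1 10.3 10 6.4;0.5 -10.1 10.3 10 6.4;0.5 -10.1 10.3 10 6.4")

```text
time_s: 28.0
ee_pos: [0.5698, -0.0931, 0.0503]
tcp_rot: [[0.305, 0.952, -0.001], [0.952, -0.305, 0.001], [0.0, -0.001, -1.0]]
force: [-0.2, 0.4, 0.7]
width: 0.0427
finger_force: 0.0
```

```bash
python3 go.py .5702 -.0939 .003 72.1
```

```text
{'time_s': 28.0, 'qpos': [-2.9612, 57.1496, 18.5134, 94.2334, -28.9617, 33.4867, 14.3767], 'ee_pos': [0.5698, -0.0931, 0.0503], 'tcp_rot': [[0.3048, 0.9524, -0.0007], [0.9524, -0.3048, 0.0005], [0.0003, -0.0008, -1.0]], 'force': [-0.1665, 0.4432, 0.6841], 'width': 0.0427, 'finger_force': 0.0}
yaw 72.25 shift cm x -0.06 y 0.06 z 4.73 turn 0.2
```

send_rows(plan="0.5 -0.05 0.05 2.5 0;0.5 -0.05 0.05 4.5 0;0.5 -0.05 0.05 4.7 0;0.5 -0.05 0.05 4.7 0;0.9 -0.05 0.05 4.7 0;0.9 -0.05 0.05 4.7 0;0.9 -0.05 0.05 4.7 0;0.9 -0.05 0.05 4.7 0;0.9 -0.05 0.05 4.7 0;0.9 -0.05 0.05 2.5 0;0.9 -0.05 0.05 -1 0;0.9 -0.05 0.05 -4 0")

```text
time_s: 29.2
ee_pos: [0.5705, -0.0941, 0.092]
tcp_rot: [[0.307, 0.952, 0.001], [0.952, -0.307, -0.0], [-0.0, 0.001, -1.0]]
force: [0.8, 0.1, -1.5]
width: 0.0145
finger_force: 59.6
```

send_rows(plan="0.9 -4 -0.6 0 -5;0.9 -8 -1.2 0 -10;0.9 -12.4 -1.9 0 -15.1;0.9 -12.4 -1.9 2.5 -15.1;0.9 -12.4 -1.9 4.5 -15.1;0.9 -12.4 -1.9 5 -15.1;0.9 -12.4 -1.9 5 -15.1;0.9 -12.4 -1.9 5 -15.1;0.9 -12.4 -1.9 5 -15.1")

```text
time_s: 30.1
ee_pos: [0.5148, -0.2063, 0.041]
tcp_rot: [[0.048, 0.999, 0.001], [0.999, -0.048, -0.001], [-0.001, 0.001, -1.0]]
force: [0.9, -0.1, -0.7]
width: 0.0142
finger_force: 59.6
```

```bash
python3 go.py .5123 -.238 .0395 87.2
```

```text
{'time_s': 30.1, 'qpos': [12.5364, 55.919, 11.6947, 99.3341, -21.747, 26.8984, 35.9593], 'ee_pos': [0.5148, -0.2063, 0.041], 'tcp_rot': [[0.0482, 0.9988, 0.0012], [0.9988, -0.0482, -0.0007], [-0.0006, 0.0012, -1.0]], 'force': [0.8568, -0.0548, -0.7375], 'width': 0.0142, 'finger_force': 59.607}
yaw 87.24 shift cm x -3.18 y -0.10 z 0.15 turn 0.0
```

send_rows(plan="0.9 -0.6 -0.1 0.15 0;0.9 -1 -0.1 0.15 0;0.9 -1.4 -0.1 0.15 0;0.9 -1.8 -0.1 0.15 0;0.9 -2.2 -0.1 0.15 0;0.9 -2.6 -0.1 0.15 0;0.9 -2.9 -0.1 0.15 0;0.9 -3.1 -0.1 0.15 0;0.9 -3.2 -0.1 0.15 0;0.9 -3.3 -0.1 0.15 0;0.9 -3.3 -0.1 0.15 0")

```text
time_s: 31.2
ee_pos: [0.5122, -0.2389, 0.0389]
tcp_rot: [[0.048, 0.999, 0.001], [0.999, -0.048, 0.0], [0.0, 0.001, -1.0]]
force: [0.8, 3.9, 5.2]
width: 0.0142
finger_force: 60.5
```

send_rows(plan="0.9 -0.2 0 0 0;0.9 -0.4 0 0 0;0.9 -0.5 0 0 0;0.9 -0.6 0 0 0;0.9 -0.7 0 0 0;0.9 -0.7 0 0 0")

```text
time_s: 31.8
ee_pos: [0.512, -0.2439, 0.0388]
tcp_rot: [[0.047, 0.999, 0.0], [0.999, -0.047, 0.003], [0.003, 0.0, -1.0]]
force: [1.6, 15.1, 10.3]
width: 0.0144
finger_force: 61.1
```

Rod 1 went to y = -0.2439, about 6 mm deeper than the square stop, and its -y end is visibly tapered. So it's bevelled there: flip it and place it in cradle 2.

send_rows(plan="0.9 2 0 0 0;0.9 5 0 0 0;0.9 6.5 0 -3 0;0.9 8 0 -8 0;0.9 12 -0.5 -12 -8;0.9 17 -1 -14 -16;0.9 22 -1.5 -14 -24;0.9 27 -2 -14 -32;0.9 32 -2.5 -14 -40;0.9 37 -3 -14 -48;0.9 42 -3.5 -14 -56;0.9 44 -3.5 -14 -64")

```text
time_s: 33.0
ee_pos: [0.497, 0.1986, 0.1786]
tcp_rot: [[-0.88, 0.474, -0.0], [0.474, 0.88, 0.001], [0.001, 0.001, -1.0]]
force: [1.3, -0.8, -1.2]
width: 0.0139
finger_force: 59.6
```

send_rows(plan="0.9 0 0 0 -8;0.9 0 0 0 -16;0.9 0 0 0 -24;0.9 0 0 0 -32;0.9 0 0 0 -40;0.9 0 0 0 -48;0.9 0 0 0 -56;0.9 0 0 0 -64;0.9 0 0 0 -72;0.9 0 0 0 -80;0.9 0 0 0 -88;0.9 0 0 0 -90")

```text
time_s: 34.2
ee_pos: [0.498, 0.1946, 0.1784]
tcp_rot: [[-0.479, -0.878, -0.0], [-0.878, 0.479, -0.0], [0.0, -0.0, -1.0]]
force: [-0.5, 0.0, -1.7]
width: 0.0139
finger_force: 59.6
```

```bash
python3 go.py .4994 .226 .15 -89.3
```

```text
{'time_s': 34.2, 'qpos': [-12.9813, 42.1822, -22.076, 97.2265, 21.0253, 44.7361, 106.4056], 'ee_pos': [0.498, 0.1946, 0.1784], 'tcp_rot': [[-0.4789, -0.8779, -0.0001], [-0.8779, 0.4789, -0.0002], [0.0003, -0.0, -1.0]], 'force': [-0.4987, 0.0414, -1.6566], 'width': 0.0139, 'finger_force': 59.6241}
yaw -118.61 shift cm x -2.82 y 1.38 z 2.84 turn -29.3
```

send_rows(plan="0.9 -1 0.5 1 -8;0.9 -2 1 2.8 -16;0.9 -2.8 1.4 2.8 -24;0.9 -2.8 1.4 2.8 -29.5;0.9 -2.8 1.4 2.8 -29.5;0.9 -2.8 1.4 2.8 -29.5;0.9 -2.8 1.4 2.8 -29.5;0.9 -2.8 1.4 2.8 -29.5")

```text
time_s: 35.0
ee_pos: [0.4991, 0.2262, 0.1506]
tcp_rot: [[0.01, -1.0, 0.0], [-1.0, -0.01, -0.0], [0.0, -0.0, -1.0]]
force: [-0.4, -0.0, -0.5]
width: 0.0142
finger_force: 59.6
```

```bash
python3 go.py .4994 .226 .023 -89.3
```

```text
{'time_s': 35.0, 'qpos': [-12.7177, 46.5287, -29.0465, 96.0877, 29.7605, 45.2711, 125.0396], 'ee_pos': [0.4991, 0.2262, 0.1506], 'tcp_rot': [[0.0103, -0.9999, 0.0002], [-0.9999, -0.0103, -0.0003], [0.0003, -0.0002, -1.0]], 'force': [-0.3868, -0.0386, -0.503], 'width': 0.0142, 'finger_force': 59.6244}
yaw -89.41 shift cm x 0.02 y -0.03 z 12.76 turn -0.1
```

send_rows(plan="0.9 0 0 5 0;0.9 0 0 9 0;0.9 0 0 11.5 0;0.9 0 0 12.5 0;0.9 0 0 12.7 0;0.9 0 0 12.7 0;0.66 0 0 12.7 0;0.66 0 0 12.7 0;0.66 0 0 12.7 0;0.66 0 0 12.7 0;0.66 0 0 10 0;0.66 0 0 6 0")

```text
time_s: 36.2
ee_pos: [0.4982, 0.226, 0.0901]
tcp_rot: [[0.013, -1.0, -0.003], [-1.0, -0.013, -0.001], [0.001, 0.003, -1.0]]
force: [1.2, 0.6, 0.2]
width: 0.029
finger_force: 0.0
```

send_rows(plan="0.62 0 0 -4 8;0.5 2 0 -8 16;0.5 7 0 -10 24;0.5 12 0 -10 32;0.5 17 0 -10 40;0.5 22 0 -10 48;0.5 27 0 -10 56;0.5 29 0 -10 64;0.5 29 0 -10 72;0.5 29 0 -10 80;0.5 29 0 -10 88;0.5 29 0 -10 96")

```text
time_s: 37.4
ee_pos: [0.5027, -0.0637, 0.1907]
tcp_rot: [[-0.995, 0.098, 0.0], [0.098, 0.995, 0.0], [-0.0, 0.0, -1.0]]
force: [0.1, -0.8, 0.3]
width: 0.0426
finger_force: 0.0
```

send_rows(plan="0.5 0 0 0 8;0.5 0 0 0 16;0.5 0 0 0 24;0.5 0 0 0 32;0.5 0 0 0 40;0.5 0 0 0 48;0.5 0 0 0 56;0.5 0 0 0 64;0.5 0 0 0 72;0.5 0 0 0 80;0.5 0 0 0 84;0.5 0 0 0 84")

```text
time_s: 38.6
ee_pos: [0.5027, -0.0634, 0.1905]
tcp_rot: [[-0.012, 1.0, -0.0], [1.0, 0.012, -0.0], [-0.0, -0.0, -1.0]]
force: [-0.9, -0.7, 0.7]
width: 0.0426
finger_force: 0.0
```

```bash
python3 - <<'E'
from h import *
st()
im,d,ci=grab('top');np.savez('/tmp/top6.npz',im=im,d=d);X=cloud(ci,d)
s,d2,cs=grab('side');np.savez('/tmp/side6.npz',im=s,d=d2)
C=np.zeros((480,800,3),np.uint8)
C[:267,:400]=cv2.resize(s[180:250,180:285],(400,267),interpolation=cv2.INTER_CUBIC)
C[:,400:]=cv2.resize(im[220:346,120:225],(400,480),interpolation=cv2.INTER_CUBIC)
save('p7.png',C)
# cover/tab position, tab point now
T=X[270:300,100:160].reshape(-1,3);T=T[(T[:,2]>.19)&(T[:,2]<.25)];print('tab top',len(T),T.mean(0) if len(T) else None)
XS=cloud(cs,d2).reshape(-1,3);m=(XS[:,2]>.09)&(XS[:,2]<.18)&(abs(XS[:,0]-.478)<.09)&(XS[:,1]>.26)&(XS[:,1]<.36)
P=XS[m];print('cover pts',m.sum(),'dy/dz',np.polyfit(P[:,2],P[:,1],1) if m.sum()>20 else None)
E
python3 go.py .4765 .317 .3 90.5
```

```text
{'time_s': 38.6, 'qpos': [-7.2093, 39.6378, 19.6954, 102.7565, -19.1618, 40.903, 23.5823], 'ee_pos': [0.5027, -0.0634, 0.1905], 'tcp_rot': [[-0.0116, 0.9999, -0.0], [0.9999, 0.0116, -0.0001], [-0.0001, -0.0, -1.0]], 'force': [-0.9498, -0.6604, 0.7317], 'width': 0.0426, 'finger_force': 0.0}
tab top 155 [0.47331873 0.30749922 0.21088631]
cover pts 1874 dy/dz [0.01158455 0.30200047]
{'time_s': 38.7, 'qpos': [-7.1508, 39.625, 19.6204, 102.7528, -19.095, 40.8898, 23.734], 'ee_pos': [0.5027, -0.0635, 0.1906], 'tcp_rot': [[-0.0151, 0.9999, 0.0001], [0.9999, 0.0151, -0.0], [-0.0, 0.0001, -1.0]], 'force': [-0.0561, -0.4668, 0.8259], 'width': 0.043, 'finger_force': 0.0}
yaw 90.87 shift cm x 38.09 y -2.04 z -10.94 turn 0.4
```

View pics/p7.png

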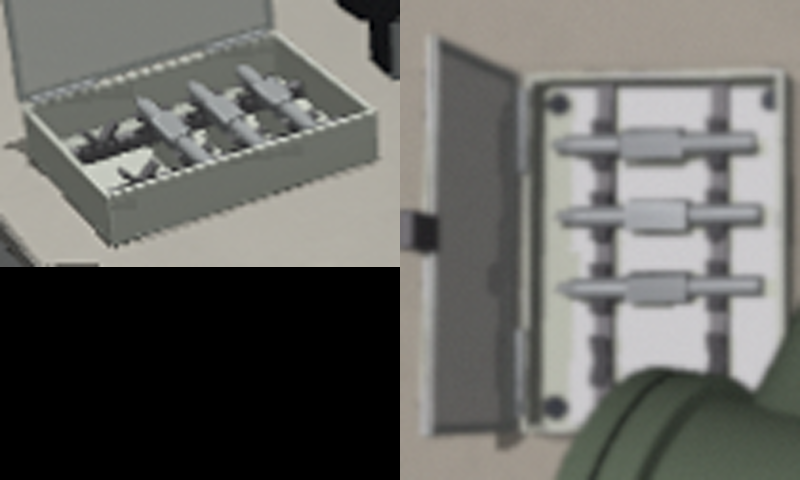

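All three rods are seated in cradles 1–3 with their tapered ends to the hinge side (crop (560,145), (562,215), (565,287)). The cover is still upright. Now I close it.

send_rows(plan="0.45 0 0 -5 0;0.45 0 0 -10 0;0.45 5 0 -13 0;0.45 10 -0.4 -13 0;0.45 15 -0.8 -13 0;0.45 20 -1.2 -13 0;0.45 25 -1.6 -13 0;0.45 30 -2 -13 0;0.45 35 -2 -13 0;0.45 38 -2 -13 0;0.45 38 -2 -13 0;0.45 38 -2 -13 0")

```text
time_s: 39.9
ee_pos: [0.4778, 0.3162, 0.3202]
tcp_rot: [[-0.015, 1.0, -0.0], [1.0, 0.015, -0.001], [-0.001, -0.0, -1.0]]
force: [0.4, -0.8, -0.2]
width: 0.0471
finger_force: 0.0
```

```bash
python3 go.py .4763 .3171 .2066 90.7; python3 -c "
from h import *
for r in (np.linspace(1.64,.85,13),np.linspace(.85,.35,13),np.linspace(.35,0,13)):
  b=r[0]; print(';'.join('0.9 %.1f 0 %.1f 0'%(17.8*(np.cos(b)-np.cos(t)),-17.8*(np.sin(t)-np.sin(b))) for t in r[1:]))"
```

```text
{'time_s': 39.9, 'qpos': [-49.0561, 37.664, 26.0499, 76.6569, -16.6166, 69.4553, -21.0625], 'ee_pos': [0.4778, 0.3162, 0.3202], 'tcp_rot': [[-0.0149, 0.9999, -0.0003], [0.9999, 0.0149, -0.0008], [-0.0008, -0.0003, -1.0]], 'force': [0.4232, -0.8095, -0.1919], 'width': 0.0471, 'finger_force': 0.0}
yaw 90.85 shift cm x 0.09 y -0.15 z 11.36 turn 0.2
0.9 -1.2 0 -0.0 0;0.9 -2.3 0 -0.0 0;0.9 -3.5 0 0.1 0;0.9 -4.7 0 0.3 0;0.9 -5.8 0 0.6 0;0.9 -6.9 0 0.9 0;0.9 -8.0 0 1.3 0;0.9 -9.1 0 1.8 0;0.9 -10.1 0 2.3 0;0.9 -11.1 0 3.0 0;0.9 -12.1 0 3.6 0;0.9 -13.0 0 4.4 0
0.9 -0.5 0 0.5 0;0.9 -1.1 0 1.0 0;0.9 -1.6 0 1.6 0;0.9 -2.1 0 2.1 0;0.9 -2.5 0 2.7 0;0.9 -2.9 0 3.3 0;0.9 -3.3 0 3.9 0;0.9 -3.7 0 4.6 0;0.9 -4.1 0 5.2 0;0.9 -4.4 0 5.9 0;0.9 -4.7 0 6.6 0;0.9 -5.0 0 7.3 0
0.9 -0.2 0 0.5 0;0.9 -0.3 0 1.0 0;0.9 -0.5 0 1.5 0;0.9 -0.6 0 2.0 0;0.9 -0.7 0 2.5 0;0.9 -0.8 0 3.0 0;0.9 -0.9 0 3.5 0;0.9 -1.0 0 4.0 0;0.9 -1.0 0 4.5 0;0.9 -1.0 0 5.1 0;0.9 -1.1 0 5.6 0;0.9 -1.1 0 6.1 0
```

send_rows(plan="0.45 0.1 -0.25 4 0;0.45 0.1 -0.25 8 0;0.45 0.1 -0.25 10.5 0;0.45 0.1 -0.25 11.3 0;0.45 0.1 -0.25 11.3 0;0.9 0.1 -0.25 11.3 0;0.9 0.1 -0.25 11.3 0;0.9 0.1 -0.25 11.3 0;0.9 0.1 -0.25 11.3 0;0.9 0.1 -0.25 11.3 0;0.9 0.1 -0.25 11.3 0", newtons=40)

```text
time_s: 41.0
ee_pos: [0.476, 0.3172, 0.2089]
tcp_rot: [[-0.013, 1.0, 0.002], [1.0, 0.013, 0.001], [0.001, 0.002, -1.0]]
force: [-0.3, -0.9, 8.2]
width: 0.0189
finger_force: 38.9
```

send_rows(plan="0.9 -1.2 0 0 0;0.9 -2.3 0 0 0;0.9 -3.5 0 0.1 0;0.9 -4.7 0 0.3 0;0.9 -5.8 0 0.6 0;0.9 -6.9 0 0.9 0;0.9 -8 0 1.3 0;0.9 -9.1 0 1.8 0;0.9 -10.1 0 2.3 0;0.9 -11.1 0 3 0;0.9 -12.1 0 3.6 0;0.9 -13 0 4.4 0")

```text
time_s: 42.2
ee_pos: [0.478, 0.1858, 0.1643]
tcp_rot: [[-0.012, 1.0, 0.003], [1.0, 0.012, -0.0], [-0.0, 0.003, -1.0]]
force: [3.5, -5.8, 11.1]
width: 0.0188
finger_force: 42.9
```

send_rows(plan="0.9 -0.5 0 0.5 0;0.9 -1.1 0 1 0;0.9 -1.6 0 1.6 0;0.9 -2.1 0 2.1 0;0.9 -2.5 0 2.7 0;0.9 -2.9 0 3.3 0;0.9 -3.3 0 3.9 0;0.9 -3.7 0 4.6 0;0.9 -4.1 0 5.2 0;0.9 -4.4 0 5.9 0;0.9 -4.7 0 6.6 0;0.9 -5 0 7.3 0")

```text
time_s: 43.4
ee_pos: [0.4787, 0.1355, 0.0909]
tcp_rot: [[-0.011, 1.0, 0.003], [1.0, 0.011, -0.001], [-0.001, 0.003, -1.0]]
force: [4.0, -6.3, 5.9]
width: 0.0187
finger_force: 44.1
```

send_rows(plan="0.9 -0.2 0 0.5 0;0.9 -0.3 0 1 0;0.9 -0.5 0 1.5 0;0.9 -0.6 0 2 0;0.9 -0.7 0 2.5 0;0.9 -0.8 0 3 0;0.9 -0.9 0 3.5 0;0.9 -1 0 4 0;0.9 -1 0 4.5 0;0.9 -1 0 5 0;0.9 -1.1 0 5.4 0;0.9 -1.1 0 5.7 0")

```text
time_s: 44.6
ee_pos: [0.479, 0.1246, 0.0338]
tcp_rot: [[-0.011, 1.0, 0.003], [1.0, 0.011, -0.001], [-0.001, 0.002, -1.0]]
force: [3.7, -9.2, 3.4]
width: 0.0187
finger_force: 44.0
```

send_rows(plan="0.9 0 0 0.1 0;0.9 0 0 0.2 0;0.9 0 0 0.3 0;0.9 0 0 0.3 0")

```text
time_s: 45.0
ee_pos: [0.4789, 0.1245, 0.0309]
tcp_rot: [[-0.011, 1.0, 0.002], [1.0, 0.011, -0.002], [-0.002, 0.002, -1.0]]
force: [5.1, -9.6, -0.1]
width: 0.0188
finger_force: 43.7
```

send_rows(plan="0.9 0 0 0.1 0;0.9 0 0 0.2 0;0.9 0 0 0.3 0;0.9 0 0 0.3 0")

```text
time_s: 45.4
ee_pos: [0.479, 0.1246, 0.0295]
tcp_rot: [[-0.011, 1.0, 0.003], [1.0, 0.011, -0.001], [-0.001, 0.003, -1.0]]
force: [-2.7, -9.5, 42.9]
width: 0.0189
finger_force: 49.2
```

The 43 N reaction shows the cover is on its stop. Release and withdraw.

send_rows(plan="0.9 0 0 -0.1 0;0.9 0 0 -0.1 0;0.4 0 0 -0.1 0;0.4 0 0 -0.1 0;0.4 0 0 -0.1 0;0.4 0 0 -0.1 0;0.4 0 0 -2 0;0.4 0 0 -5 0;0.4 -4 0 -9 0;0.4 -9 0 -13 0;0.4 -14 0 -15 0;0.4 -19 0 -15 0")

```text
time_s: 46.6
ee_pos: [0.4803, -0.0433, 0.1763]
tcp_rot: [[-0.014, 1.0, 0.003], [1.0, 0.014, -0.0], [-0.0, 0.003, -1.0]]
force: [1.4, 0.5, -0.1]
width: 0.0516
finger_force: 0.0
```

send_rows(plan="0.4 -5 0 0 0;0.4 -10 0 0 0;0.4 -10 0 0 0;0.4 -10 0 0 0;0.4 -10 0 0 0")

```text
time_s: 47.1
ee_pos: [0.4812, -0.1412, 0.1742]
tcp_rot: [[-0.014, 1.0, -0.0], [1.0, 0.014, 0.001], [0.001, -0.0, -1.0]]
force: [-0.5, 0.2, 0.4]
width: 0.0512
finger_force: 0.0
```

```bash
python3 - <<'E'
from h import *
st()
im,d,ci=grab('top');X=cloud(ci,d);s,_,_=grab('side')
z=np.load('/tmp/top0.npz');X0=cloud(ci,z['d'])
for Y in (X0,X):
    C=Y[240:300,152:218].reshape(-1,3);C=C[(C[:,2]>.02)&(C[:,2]<.12)]
    T=Y[276:294,224:236].reshape(-1,3);T=T[(T[:,2]>.02)&(T[:,2]<.12)]
    print('cover dz/dy',np.polyfit(C[:,1],C[:,2],1)[0].round(4),np.median(C[:,2]).round(4),'tab z',np.median(T[:,2]).round(4))
C=np.zeros((480,800,3),np.uint8)
C[:267,:400]=cv2.resize(s[180:250,180:285],(400,267),interpolation=cv2.INTER_CUBIC)
C[:,400:]=cv2.resize(im[220:346,140:245],(400,480),interpolation=cv2.INTER_CUBIC)
save('p8.png',C)
E
```

```text
{'time_s': 47.1, 'qpos': [5.7186, 39.9171, 12.6181, 104.7709, -13.5739, 36.7984, 27.1866], 'ee_pos': [0.4812, -0.1412, 0.1742], 'tcp_rot': [[-0.0136, 0.9999, -0.0003], [0.9999, 0.0136, 0.0005], [0.0005, -0.0003, -1.0]], 'force': [-0.4583, 0.2129, 0.4318], 'width': 0.0512, 'finger_force': 0.0}
cover dz/dy 0.0025 0.0441 tab z 0.0479
cover dz/dy 0.0036 0.0441 tab z 0.0483
```

View pics/p8.png

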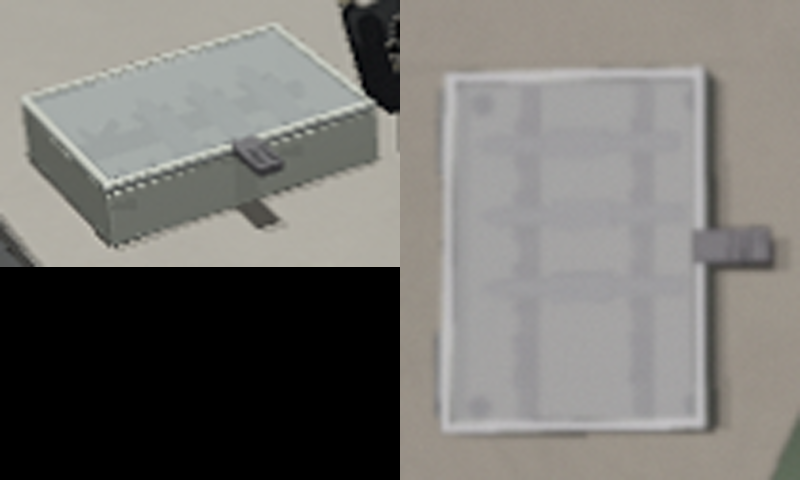

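The cover is flat and shut (tab at crop (735,247), z 48 mm as measured at the start), with the three rods visible under it. Handing in.

```bash
python3 -c "
from cell import order
print(order.job_done())"
```

```text
the job is handed in; nothing more can be done
None
```

I handed the job in at about 47 s on the robot clock: all three rods lie in cradles 1–3 with their bevelled ends toward the hinge, the cover is gently shut, and I kept the arm clear of the timer, jar and slide carton; no verdict came back.

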